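# Gauge the outside corner and the inside fillet of a clamped bracket with radius leaves

### The arm

A 6-joint arm with a two-finger parallel gripper is mounted at the origin on the work surface. World frame = base frame: x ahead of the robot, y to its left, z up, the work surface at z = 0. Lengths are in mm, angles in degrees, forces in N, time in s.
With the tool pointing down it reaches from about 300 to 850 mm from the base axis. Payload 4.2 kg.
Tool frame: the origin (TCP) lies on the centre line of the jaws, within the pads' length; the fingertips stand 11 mm ahead of it and the grasp point (between the pads) lies 8 mm behind it; z points along the fingers, y is the direction in which the jaws open and shut (so a half turn about z gives the same grasp; the last joint's range is limited). The gripper opens to 91 mm and grips with 3 to 60 N. Pads are 32 mm wide; open, the fingers measure 118 mm over their backs; the gripper's body (76 mm by 178 mm) begins 60 mm behind the grasp point.
Start: joints at [73.281, 18.312, 89.639, -0, 72.044, -1.146], TCP at [154.37, 553.909, 191.876] pointing down, gripper open.
Joint ranges: [-177.97, 177.97], [-48.28, 115.42], [12.27, 149.76], [-77.06, 257.06], [2.81, 150.46], [-146.56, 146.56]. Speed limits (degrees/s): [147.25, 147.25, 180, 180, 180, 180].

### API

Orientations are given as [roll, pitch, yaw] about the fixed x, y, z axes, in that order (R = Rz(yaw) Ry(pitch) Rx(roll)).
In Python, from workcell import env, grab_frame gives the robot as it stands. The module is installed in compiled form; this text tells all that it offers.
- The arm moves only by the tool arm_command, never from a script. Its argument "series" is one flat list of numbers, 6 for each row, row after row: the shift along the world's x, y, z each as a share of 400 mm, from -1 to 1, then the turn, a rotation vector about the world's x, y, z each as a share of 45 degrees, from -1 to 1. A call has 1 to 20 rows; each row shifts and turns the commanded pose from where the row before left it; what a row does not reach is not made up. A row lasts 1/12 s, in which the tool goes at most 41.7 mm and 7.16 degrees, less where a joint would pass 70% of its speed; a pose out of reach is approached as far as the arm can. A call with a number of a shift or a turn outside -1 to 1 is refused whole. A call with a gripper value outside its range is refused whole. "hand" is the opening, from 0 (shut) to 1 (fully open), set as the call begins (left out, the last holds). The fingers move at their own pace and stop on an object; "newtons" is the grip in N (left out, the last holds). Time passes only in rows, so rows that do not move let the fingers close. It gives the time, the measured TCP pose, the force and the opening at its end, in the units of the state.
- env.state(): the state, without advancing time (a new reading comes with each control period).
- grab_frame(name): name is "side" or "top"; returns a dict with "frame" (400x640x3 uint8, red, green, blue), "intrinsics" (3x3 intrinsics, pixels), "k1" (the pictures are not rectified: a ray, as slopes to the right and down, at radius r is drawn at 1 + k1 r^2 times it, then the intrinsics apply), "R" (3x3) and "t" (3): a world point X has camera coordinates R X + t. Camera axes: x right, y down, z forward; pixel columns grow to the right and rows downward; lengths in mm; the calibration is good to about 2 mm. A picture is of the moment at which its call begins. There is no depth.
- env.job_done(): hands the job in, once; it reports no verdict.
The state is a dict: "time_s": time; "qpos": joint angles; "qvel": joint speeds; "effort": joint torques, N m; "ee_pos": TCP position; "ee_rot": TCP orientation; "force": force on the tool from outside, world axes, zero at the start; "torque": the same for the moment, N m; "gripper_width": finger opening in mm.
Only numpy, scipy, OpenCV 4.12 (cv2) and the standard library are available. Lean on these libraries where they do the work, as an engineer would, in place of code of your own. Each camera call takes 0.05 s, during which the arm holds its last target.

### The job

Check both radii of the steel angle bracket that is held under the two toggle clamps. Choose the hollow leaf whose radius matches its rounded outside corner and the nosed leaf whose radius matches its inside fillet, and slide each one, flat on the bench, squarely onto its curve until it sits home all round with no gap and no rocking. Leave both leaves lying there for the inspector and do not knock the tapes and hand tools about.

Things in the scene. Friction and masses are not known exactly. Their poses are not given: they have to be found in the camera images.
- hollow15: Loose flat steel leaf, 8 mm thick, 190 g, for outside corners of radius 15 mm: front end cut to a 90 degree hollow with bottom radius 15 mm, 14 mm straight run on either side. Origin: underside, centre line of its 36 mm wide tang; +x towards the hollow, z up. Tang from x = -40 (square rear end) to 30 mm, head to 56.3 mm (hollow's bottom at 42), 53 mm wide.
- hollow15_arc (a point): Centre of the hollow's radius of hollow15, 57 mm ahead (+x) of its origin (in the air before the hollow), at the underside. Leaf home = this point at the centre of the bracket's radius, in plan.
- hollow30: Loose flat steel leaf, 8 mm thick, 230 g, for outside corners of radius 30 mm: front end cut to a 90 degree hollow with bottom radius 30 mm, 14 mm straight run on either side. Origin: underside, centre line of its 36 mm wide tang; +x towards the hollow, z up. Tang from x = -40 (square rear end) to 30 mm, head to 60.7 mm (hollow's bottom at 42), 74 mm wide.
- hollow30_arc (a point): Centre of the hollow's radius of hollow30, 72 mm ahead (+x) of its origin (in the air before the hollow), at the underside. Leaf home = this point at the centre of the bracket's radius, in plan.
- hollow45: Loose flat steel leaf, 8 mm thick, 280 g, for outside corners of radius 45 mm: front end cut to a 90 degree hollow with bottom radius 45 mm, 14 mm straight run on either side. Origin: underside, centre line of its 36 mm wide tang; +x towards the hollow, z up. Tang from x = -40 (square rear end) to 30 mm, head to 65.1 mm (hollow's bottom at 42), 95 mm wide.
- hollow45_arc (a point): Centre of the hollow's radius of hollow45, 87 mm ahead (+x) of its origin (in the air before the hollow), at the underside. Leaf home = this point at the centre of the bracket's radius, in plan.
- nose15: Loose flat steel leaf, 8 mm thick, 190 g, for inside fillets of radius 15 mm: front end a 90 degree point rounded to radius 15 mm, 14 mm straight run on either side. Origin: underside, centre line of its 36 mm wide tang; +x towards the nose, z up. Tang from x = -40 (square rear end) to 30 mm, head to 52.3 mm (its tip), 41 mm wide.
- nose15_arc (a point): Centre of the nose's radius of nose15, 37.3 mm ahead (+x) of its origin, at the underside. Leaf home = this point at the centre of the bracket's radius, in plan.
- nose30: Loose flat steel leaf, 8 mm thick, 230 g, for inside fillets of radius 30 mm: front end a 90 degree point rounded to radius 30 mm, 14 mm straight run on either side. Origin: underside, centre line of its 36 mm wide tang; +x towards the nose, z up. Tang from x = -40 (square rear end) to 30 mm, head to 56.7 mm (its tip), 62 mm wide.
- nose30_arc (a point): Centre of the nose's radius of nose30, 26.7 mm ahead (+x) of its origin, at the underside. Leaf home = this point at the centre of the bracket's radius, in plan.
- nose45: Loose flat steel leaf, 8 mm thick, 280 g, for inside fillets of radius 45 mm: front end a 90 degree point rounded to radius 45 mm, 14 mm straight run on either side. Origin: underside, centre line of its 36 mm wide tang; +x towards the nose, z up. Tang from x = -40 (square rear end) to 30 mm, head to 61.1 mm (its tip), 83 mm wide.
- nose45_arc (a point): Centre of the nose's radius of nose45, 16.1 mm ahead (+x) of its origin, at the underside. Leaf home = this point at the centre of the bracket's radius, in plan.
- clamps: Two toggle clamps (fixed, 61 mm high), one on either leg end of the bracket to be checked: each arm reaches 26 mm over the leg's end; base and black handle stand out 107 mm beyond it, along the leg. Origin and axes coincide with those of the bracket held: bench height, sharp outside corner, +x along the bisector to the inside of the angle. The bracket held is the one whose origin lies here.
- bracket_a: Fixed L-shaped steel bracket, 20 mm thick, legs 130 x 40 mm at +45 and -45 degrees to its x. Outside corner radius 15 mm, inside fillet radius 30 mm. Origin: underside, sharp outside corner; +x = bisector to the inside. Radius centres on +x: corner at 21.2 mm, fillet at 99.0 mm. A hollow leaf comes from -x, its x along +x; a nosed leaf from +x, its x along -x. Held by the clamps, or waiting.
- bracket_b: Fixed L-shaped steel bracket, 20 mm thick, legs 130 x 40 mm at +45 and -45 degrees to its x. Outside corner radius 30 mm, inside fillet radius 45 mm. Origin: underside, sharp outside corner; +x = bisector to the inside. Radius centres on +x: corner at 42.4 mm, fillet at 120.2 mm. A hollow leaf comes from -x, its x along +x; a nosed leaf from +x, its x along -x. Held by the clamps, or waiting.
- bracket_c: Fixed L-shaped steel bracket, 20 mm thick, legs 130 x 40 mm at +45 and -45 degrees to its x. Outside corner radius 45 mm, inside fillet radius 15 mm. Origin: underside, sharp outside corner; +x = bisector to the inside. Radius centres on +x: corner at 63.6 mm, fillet at 77.8 mm. A hollow leaf comes from -x, its x along +x; a nosed leaf from +x, its x along -x. Held by the clamps, or waiting.
- tape_wide: Bystander: roll of brown parcel tape lying flat, 108 mm across, 48 mm high; origin: centre of its underside.
- tape_slim: Bystander: slim roll of white tape, 92 mm across, 24 mm high; origin: centre of its underside.
- knife: Bystander: grey snap-off knife, 150 mm long, 22 mm wide, 17 mm high, lying along its x; origin: underside, near its middle.
- scissors: Bystander: scissors with black handles, about 215 mm long, lying along their x (blades to +x); origin: underside, near the pivot.
- marker: Bystander: marker pen, 135 mm long, 20 mm high, lying along its x; origin: underside, at its middle.
- caliper: Bystander: slide caliper, 230 mm long, lying along its x, jaws at -x; origin: underside, near its middle.
There are look-alikes about, which are no part of the job. What is shaped like the bracket_c but green or red is not meant. What is shaped like the hollow15 but orange is not meant.

How it is judged (in metres and radians):
At the end, for the whole second after the job is handed in: On the clamped bracket the matching hollow leaf (outside corner) and nosed leaf (inside fillet) both lie flat on the bench at rest, each with the centre of its radius within 2.5 mm (along and across the bisector) of that of the bracket's curve and its axis within 0.07 rad of the bracket's bisector (((horizontal distance between bracket_a and clamps below 0.02 m and x of hollow15_arc in the frame of bracket_a between 0.01871 and 0.02371 m and y of hollow15_arc in the frame of bracket_a between -0.0025 and 0.0025 m and angle between the x axis of each of hollow15, nose30 and the x axis of bracket_a, either way round below 0.07 rad and height (world z) of each of hollow15, nose30 below 0.003 m and angle between each of hollow15, nose30's own z axis and vertical below 0.05 rad and linear speed of each of hollow15, nose30 below 0.01 m/s and x of nose30_arc in the frame of bracket_a between 0.09649 and 0.10149 m and y of nose30_arc in the frame of bracket_a between -0.0025 and 0.0025 m) or (horizontal distance between bracket_b and clamps below 0.02 m and x of hollow30_arc in the frame of bracket_b between 0.03993 and 0.04493 m and y of hollow30_arc in the frame of bracket_b between -0.0025 and 0.0025 m and angle between the x axis of each of hollow30, nose45 and the x axis of bracket_b, either way round below 0.07 rad and height (world z) of each of hollow30, nose45 below 0.003 m and angle between each of hollow30, nose45's own z axis and vertical below 0.05 rad and linear speed of each of hollow30, nose45 below 0.01 m/s and x of nose45_arc in the frame of bracket_b between 0.11771 and 0.12271 m and y of nose45_arc in the frame of bracket_b between -0.0025 and 0.0025 m) or (horizontal distance between bracket_c and clamps below 0.02 m and x of hollow45_arc in the frame of bracket_c between 0.06114 and 0.06614 m and y of hollow45_arc in the frame of bracket_c between -0.0025 and 0.0025 m and angle between the x axis of each of hollow45, nose15 and the x axis of bracket_c, either way round below 0.07 rad and height (world z) of each of hollow45, nose15 below 0.003 m and angle between each of hollow45, nose15's own z axis and vertical below 0.05 rad and linear speed of each of hollow45, nose15 below 0.01 m/s and x of nose15_arc in the frame of bracket_c between 0.07528 and 0.08028 m and y of nose15_arc in the frame of bracket_c between -0.0025 and 0.0025 m))); the robot touches nothing.
It fails at once if a tape roll or hand tool is knocked more than 30 mm from its place (distance of any of tape_wide, tape_slim, knife, scissors, marker, caliper from where it was at the start of the episode above 0.03 m).
It also fails if it takes over 59 s, if anything falls off the work surface, if the arm or the gripper's body presses on something with over 40 N, if the wrist force passes 120 N, or if a joint passes its speed limit or range.

## Working session

There is one attempt and no reset: what is moved stays moved. The work goes in short steps, Python scripts to look and compute and a tool call to move; the robot and the scene stay as the last step left them, time stands still between calls to the robot, and variables do not carry over. Pictures are saved under pics/ and viewed, and the job is handed in when it is done.

Besides the shell and the picture viewer there is one more tool, called after ">>>" in YAML: its name, and indented under it one key for each argument. arm_command: Moves the arm, as the interface text tells. Shift numbers are shares of 400 mm and turn numbers shares of 45 degrees, none past 1 either way. Its arguments: {"type":"object","properties":{"series":{"type":"array"},"hand":{"type":"number"},"newtons":{"type":"number"}},"required":["series"]}

```bash
mkdir -p pics
cat > h.py <<'E'
import numpy as np,cv2
from workcell import env,grab_frame
def shot(n):
    d=grab_frame(n); np.savez(f'{n}.npz',**d); return d
def load(n): return dict(np.load(f'{n}.npz'))
def ray(d,u,v):
    K=np.array(d['intrinsics']);k=float(d['k1'])
    x=(u-K[0,2])/K[0,0];y=(v-K[1,2])/K[1,1];a,b=x,y
    for _ in range(30):
        s=1+k*(a*a+b*b);a,b=x/s,y/s
    R=np.array(d['R']);t=np.array(d['t']).ravel()
    return -R.T@t,R.T@np.array([a,b,1])
def onz(d,u,v,z):
    c,r=ray(d,u,v);return (c+r*(z-c[2])/r[2])[:2]
def proj(d,X):
    K=np.array(d['intrinsics']);k=float(d['k1'])
    p=np.array(d['R'])@np.array(X,float)+np.array(d['t']).ravel();a,b=p[0]/p[2],p[1]/p[2];s=1+k*(a*a+b*b)
    return K[0,0]*a*s+K[0,2],K[1,1]*b*s+K[1,2]
E
python3 - <<'E'
from h import *
for n in('top','side'):
    d=shot(n);cv2.imwrite(f'pics/{n}0.png',d['frame'][:,:,::-1]);c,r=ray(d,320,200);print(n,c,r,d['intrinsics'],d['k1'])
print(env.state())
E
```

```text
top [ 346.4820537     6.86806965 1356.67244309] [ 0.10609456  0.01112096 -0.99457541] [[444.11406035   0.         329.95362823]
 [  0.         444.11406035 196.62865326]
 [  0.           0.           1.        ]] -0.07649793146983493
side [-236.44450873 -982.53405059 1252.80651454] [ 0.42622445  0.56633522 -0.70541325] [[489.07039072   0.         320.17930661]
 [  0.         489.07039072 201.59173485]
 [  0.           0.           1.        ]] 0.002145077963734463
{'time_s': 0.1, 'qpos': array([ 7.32806479e+01,  1.83476779e+01,  8.96986623e+01, -1.42278870e-03,
        7.20450712e+01, -1.14612134e+00]), 'qvel': array([ 0.04324451, -0.15726766, -0.16187066,  0.0969451 ,  0.02299144,
        0.03361236]), 'effort': array([-6.96321749e-04, -4.13338852e+01, -2.32509989e+01,  7.28663639e-02,
        4.21170867e-02, -5.81899644e-05]), 'ee_pos': array([154.23910098, 553.42056602, 191.11251   ]), 'ee_rot': array([-1.79908580e+02, -4.75907030e-04,  1.64427209e+02]), 'force': array([-0.27336158,  0.28854106, -0.80701164]), 'torque': array([ 0.01312575, -0.01350545, -0.03765295]), 'gripper_width': 91.60788054397291}
```

View pics/top0.png

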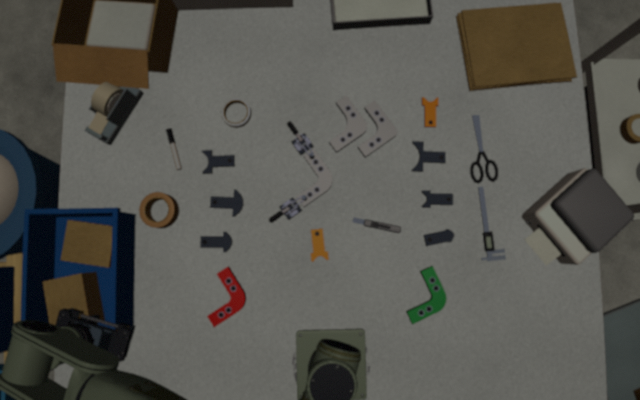

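View pics/side0.png

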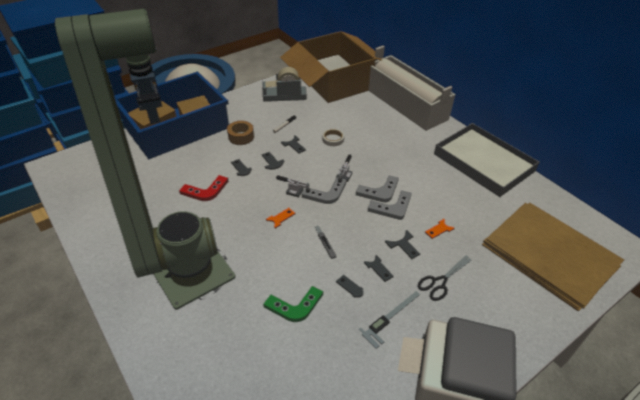

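The top view shows the clamped bracket near (315,180). Six grey leaves lie in two columns: (218,161), (226,202), (216,242) on the left and (429,157), (437,199), (439,238) on the right. The look-alikes are orange, red and green. I'll enlarge these areas.

Run:
```python
from h import *
d=load('top');f=d['frame'][:,:,::-1]
def c(n,x0,y0,x1,y1,s): cv2.imwrite(n,cv2.resize(np.clip(f[y0:y1,x0:x1]*1.6,0,255).astype('uint8'),None,fx=s,fy=s,interpolation=cv2.INTER_CUBIC))
c('pics/c1.png',255,85,405,235,4)
c('pics/c2.png',190,140,255,260,5)
c('pics/c3.png',400,130,470,255,4)
for p in [(218,161),(226,202),(216,242),(429,157),(437,199),(439,238),(330,185)]: print(p,onz(d,*p,8))
```

```text
(218, 161) [617.68056101 335.50622053]
(226, 202) [489.66011072 309.60447788]
(216, 242) [368.2893305  339.59105552]
(429, 157) [ 618.21844119 -318.99068278]
(437, 199) [ 486.51122567 -337.66690006]
(439, 238) [ 366.92305208 -338.35746092]
(330, 185) [536.00284988  -9.51311829]
```

View pics/c1.png

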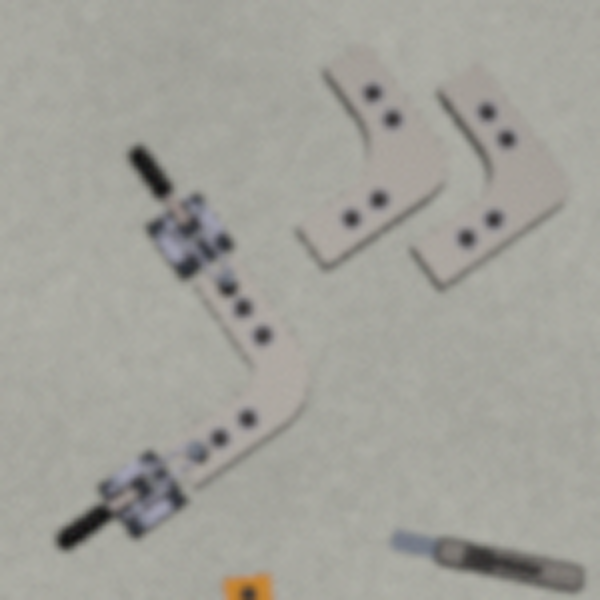

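View pics/c2.png

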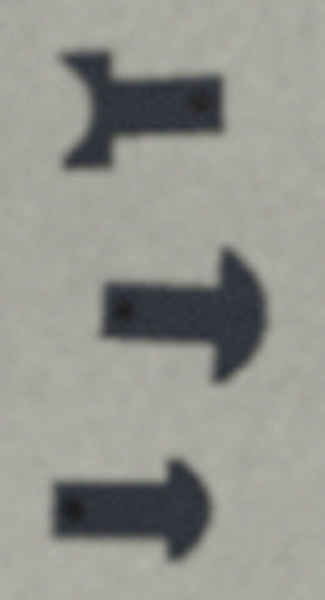

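View pics/c3.png

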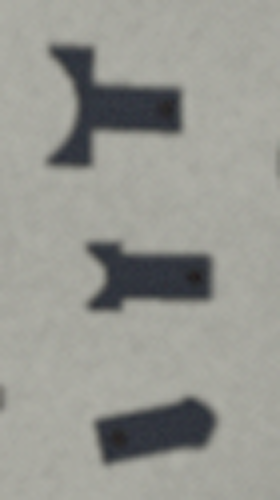

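The clamped bracket looks like bracket_c, with a large outside radius and a small fillet. The leaves to use would then be hollow45 at (429,157), the wider of the two big hollow leaves, and nose15 at (439,238), the narrow-headed one. I'll confirm this with measurements.

```bash
cat > m.py <<'E'
from h import *
def leafcont(d,cx,cy,r=32,thr=None):
    g=d['frame'].astype(float).mean(2)
    x0,y0=cx-r,cy-r
    s=cv2.resize(g[y0:cy+r,x0:cx+r].astype(np.float32),None,fx=8,fy=8,interpolation=cv2.INTER_CUBIC)
    bg=np.median(s);fg=np.percentile(s[r*8-30:r*8+30,r*8-30:r*8+30],20)
    m=(s<(bg+fg)/2).astype('uint8')
    cs,_=cv2.findContours(m,cv2.RETR_EXTERNAL,cv2.CHAIN_APPROX_NONE)
    c=max((c for c in cs if cv2.pointPolygonTest(c,(r*8.,r*8.),True)>-60),key=cv2.contourArea)
    p=(c[:,0,:]+0.5)/8-0.5+[x0,y0]
    return p
def leafpose(d,cx,cy,z=8,half=18,r=32):
    W=np.array([onz(d,u,v,z) for u,v in leafcont(d,cx,cy,r)])
    # dense polygon area moments -> initial axis by minAreaRect
    (c,(w,h),a)=cv2.minAreaRect(W.astype(np.float32))
    return W,(c,(w,h),a)
E
python3 - <<'E'
from m import *
d=load('top')
for p in [(218,161),(226,202),(216,242),(429,157),(437,199),(439,238)]:
    W,r=leafpose(d,*p); print(p,np.round(r[0],1),np.round(r[1],1),round(r[2],1))
f=d['frame'].astype(int)
# bracket
s=f[85:235,255:405]
for v in (150,165,180,190): print(v,[tuple(f[v,u]) for u in range(300,345,4)])
E
```

```text
(218, 161) [617.5 335. ] [73.8 99.4] 1.3
(226, 202) [496.2 306.1] [102.7  77.8] 67.5
(216, 242) [375.  339.7] [97.8 59.7] 78.1
(429, 157) [ 619.9 -317.3] [103.8  95.4] 86.7
(437, 199) [ 487.7 -337.9] [96.5 52.2] 88.8
(439, 238) [ 369.  -338.1] [39.1 92.4] 11.4
150 [(np.int64(59), np.int64(59), np.int64(66)), (np.int64(51), np.int64(50), np.int64(55)), (np.int64(80), np.int64(80), np.int64(78)), (np.int64(101), np.int64(98), np.int64(97)), (np.int64(102), np.int64(102), np.int64(98)), (np.int64(105), np.int64(105), np.int64(100)), (np.int64(104), np.int64(105), np.int64(100)), (np.int64(105), np.int64(105), np.int64(101)), (np.int64(103), np.int64(104), np.int64(99)), (np.int64(88), np.int64(86), np.int64(82)), (np.int64(85), np.int64(84), np.int64(81)), (np.int64(106), np.int64(106), np.int64(101))]
165 [(np.int64(107), np.int64(107), np.int64(102)), (np.int64(105), np.int64(105), np.int64(101)), (np.int64(101), np.int64(101), np.int64(97)), (np.int64(106), np.int64(103), np.int64(99)), (np.int64(103), np.int64(100), np.int64(98)), (np.int64(101), np.int64(99), np.int64(98)), (np.int
[... 692 characters left out ...]
97)), (np.int64(106), np.int64(106), np.int64(101)), (np.int64(103), np.int64(104), np.int64(99)), (np.int64(103), np.int64(102), np.int64(99))]
190 [(np.int64(104), np.int64(104), np.int64(99)), (np.int64(100), np.int64(99), np.int64(95)), (np.int64(107), np.int64(103), np.int64(100)), (np.int64(107), np.int64(104), np.int64(100)), (np.int64(48), np.int64(45), np.int64(47)), (np.int64(104), np.int64(101), np.int64(99)), (np.int64(106), np.int64(104), np.int64(100)), (np.int64(92), np.int64(92), np.int64(88)), (np.int64(103), np.int64(104), np.int64(99)), (np.int64(103), np.int64(103), np.int64(99)), (np.int64(100), np.int64(101), np.int64(96)), (np.int64(104), np.int64(104), np.int64(100))]
```

Sizes confirm hollow45 at (429,157), 95.4 × 104 mm, and nose15 at (439,238), 39 × 92 mm. Next is the bracket, which differs from the bench only by a slight pink tint, so I'll average several frames.

Run:
```python
from h import *
for n in('top','side'):
    F=[]
    for i in range(16): d=grab_frame(n);F.append(d['frame'].astype(float))
    d['frame']=np.mean(F,0);np.savez(n+'avg.npz',**d)
    f=d['frame'];c=f[:,:,0]-f[:,:,1]
    if n=='top': x0,y0,x1,y1=255,85,405,235
    else: x0,y0,x1,y1=270,140,420,230
    s=np.clip((c[y0:y1,x0:x1]+3)*25,0,255).astype('uint8');k=4 if n=='top' else 5
    g=np.clip((f[y0:y1,x0:x1].mean(2)-40)*2.5,0,255).astype('uint8')
    cv2.imwrite(f'pics/chr_{n}.png',cv2.resize(s,None,fx=k,fy=k,interpolation=cv2.INTER_NEAREST))
    cv2.imwrite(f'pics/gry_{n}.png',cv2.resize(g,None,fx=k,fy=k,interpolation=cv2.INTER_CUBIC))
```

```text
(no output)
```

View pics/chr_top.png

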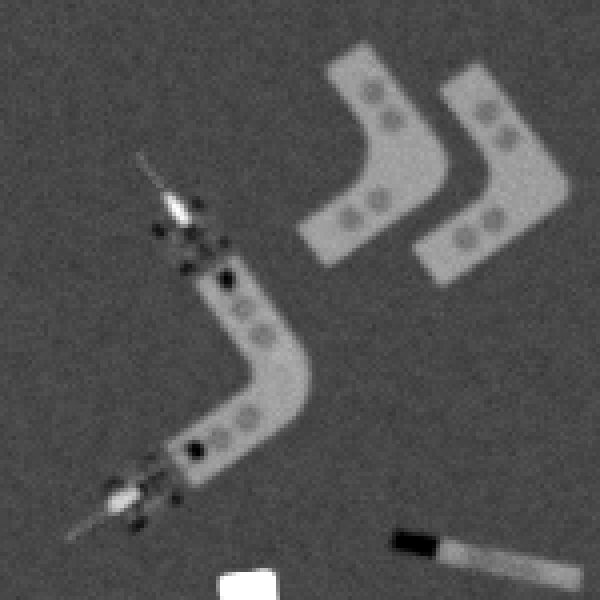

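View pics/gry_side.png

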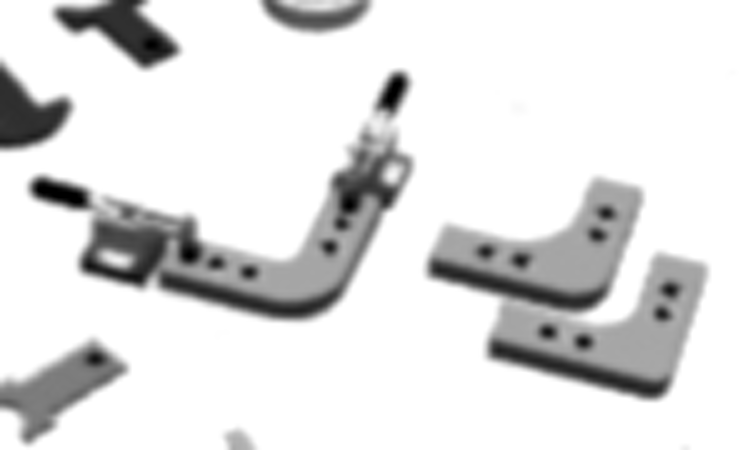

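View pics/gry_top.png

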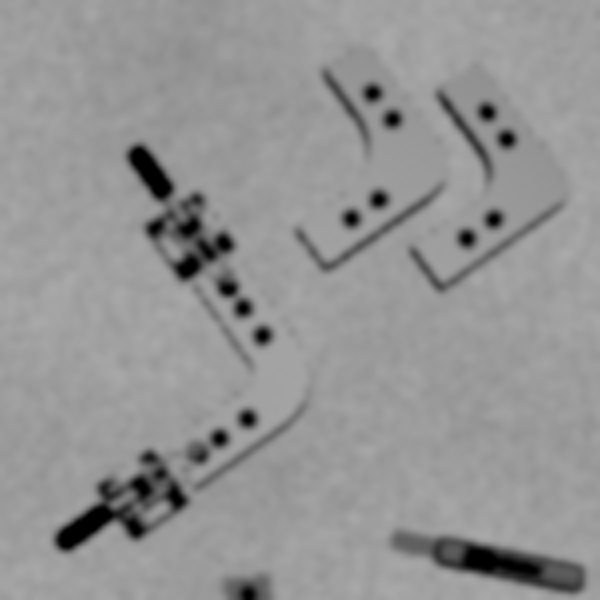

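Run:
```python
from h import *
d=load('topavg');f=d['frame'];c=(f[:,:,0]-f[:,:,1]).astype(np.float32)
x0,y0,k=255,85,8
s=cv2.resize(c[y0:235,x0:405],None,fx=k,fy=k,interpolation=cv2.INTER_CUBIC);s=cv2.GaussianBlur(s,(0,0),4)
bg=np.median(s);fg=np.median(s[s>bg+2.2]);print(bg,fg)
U=np.array([x0,y0])
def edge(p,q):  # crop px(4x) from p to q: subpixel half crossing
    p=np.array(p)/4+U-.375;q=np.array(q)/4+U-.375
    t=np.linspace(0,1,400);pts=p+(q-p)*t[:,None];ss=(pts-U+.5)*k-.5
    v=cv2.remap(s,ss[:,0].astype(np.float32)[None],ss[:,1].astype(np.float32)[None],1)[0]
    i=np.where(np.diff(np.sign(v-(bg+fg)/2)))[0];return [pts[j] for j in i]
def line(P,Q,n=15,L=18):
    P,Q=np.array(P,float),np.array(Q,float);dd=(Q-P)/np.linalg.norm(Q-P);nn=np.array([-dd[1],dd[0]]);o=[]
    for t in np.linspace(0,1,n):
        m=P+(Q-P)*t;e=edge(m-nn*L,m+nn*L)
        if len(e)==1:o.append(e[0])
    return o
segs={'Uout':((245,265),(288,325)),'Uin':((200,284),(238,340)),'Lout':((205,482),(265,440)),'Lin':((170,440),(225,404))}
res={}
for n,(P,Q) in segs.items():
    e=line(P,Q)
    for z in (20,):
        W=np.array([onz(d,*p,z) for p in e],np.float32);vx,vy,X,Y=cv2.fitLine(W,cv2.DIST_HUBER,0,.01,.01).ravel()
        r=(W-[X,Y])@np.array([-vy,vx]);res[n]=(np.array([X,Y]),np.array([vx,vy]));print(n,len(e),X,Y,np.degrees(np.arctan2(vy,vx)),r.std())
for a,b in(('Uout','Uin'),('Lout','Lin')):
    p,v=res[a];q,_=res[b];print('width',abs((q-p)@[-v[1],v[0]]))
def X(a,b):
    p,v=res[a];q,w=res[b];t=np.linalg.solve(np.c_[v,-w],q-p);return p+v*t[0]
for a,b in(('Uout','Lout'),('Uin','Lin'),('Uout','Lin'),('Uin','Lout')):print(a,b,X(a,b))
```

```text
-0.10723379 3.1683967
Uout 13 615.459 15.27537 33.3874 0.18580267
Uin 10 594.7246 50.195923 34.146656 0.22623049
Lout 15 487.97546 45.82885 -55.951195 0.18598498
Lin 11 524.52747 64.16084 -55.941532 0.1392968
width 40.567642
width 40.549625
Uout Lout [541.54175  -33.440742]
Uin Lin [553.0671    21.942142]
Uout Lin [575.4145   -11.116474]
Uin Lout [519.50085     -0.82374954]
```

The clamped bracket is bracket_c: legs measure 40.5 mm, and the fillet is small with a large outside radius. Its origin is about (541.9, -33.3) with a yaw of about 78.9°. Next, the leaf poses.

```bash
cat >> m.py <<'E'
def fine(d,cx,cy,o,yaw,r=32):
    """o,yaw guess; refine w/ side lines & rear line; far edges z=8, camera-facing edges z=0"""
    P=leafcont(d,cx,cy,r);cam=ray(d,cx,cy)[0][:2]
    W8=np.array([onz(d,*p,8) for p in P]);W0=np.array([onz(d,*p,0) for p in P])
    o=np.array(o,float)
    for _ in range(4):
        c,s=np.cos(yaw),np.sin(yaw);R=np.array([[c,s],[-s,c]])
        L={8:(W8-o)@R.T,0:(W0-o)@R.T};cl=R@(cam-o)
        def get(ax,val,lo,hi):
            z=0 if (cl[ax]-val)*np.sign(val)>0 else 8
            l=L[z];m=(abs(l[:,ax]-val)<5)&(l[:,1-ax]>lo)&(l[:,1-ax]<hi);return l[m]
        a=get(1,18,-33,22);b=get(1,-18,-33,22);e=get(0,-40,-13,13)
        fa=np.polyfit(a[:,0],a[:,1],1);fb=np.polyfit(b[:,0],b[:,1],1)
        w=fa[1]-fb[1];dy=(fa[1]+fb[1])/2;dx=np.median(e[:,0])+40;da=np.arctan((fa[0]+fb[0])/2)
        o=o+R.T@[dx,dy];yaw+=da
    L8=L[8];print('origin',np.round(o,1),'yaw',round(np.degrees(yaw),2),'tangw',round(w,2),'slopes',fa[0]-fb[0],'headx',L8[:,0].max(),'heady',L8[:,1].min(),L8[:,1].max())
    return o,yaw
E
python3 - <<'E'
from m import *
d=load('topavg')
W,r=leafpose(d,429,157);fine(d,429,157,(620,-329),np.radians(88))
W,r=leafpose(d,439,238);fine(d,439,238,(370,-330),np.radians(-78))
E
```

```text
origin [ 619.8 -328.8] yaw 86.69 tangw 33.37 slopes -5.885920175219687e-06 headx 63.70264330264999 heady -47.03448610000544 48.38752746024731
origin [ 368.9 -334.1] yaw -79.99 tangw 33.68 slopes -0.0003303391243883408 headx 50.17344733857985 heady -19.526046166355872 19.74733992875132
```

```bash
sed -i 's/z=0 if .*else 8/z=8/' m.py
python3 - <<'E'
from m import *
d=load('topavg')
fine(d,429,157,(620,-329),np.radians(88))
fine(d,439,238,(370,-330),np.radians(-78))
O=np.array([541.9,-33.3]);y=np.radians(78.9);u=np.array([np.cos(y),np.sin(y)])
print(O-23.4*u,O+115.1*u,u)
print(env.state()['time_s'])
E
```

```text
origin [ 619.  -328.8] yaw 86.63 tangw 35.0 slopes -0.0020238821465257267 headx 63.6617464356011 heady -47.80524766914598 47.62733626467818
origin [ 368.6 -332.3] yaw -79.95 tangw 33.79 slopes -0.0012844293431440849 headx 51.9408722571682 heady -19.61829825524768 19.65525428763076
[537.39498598 -56.26224834] [564.05927835  79.64678563] [0.19252197 0.98129266]
1.7
```

>>> arm_command:
  series: [0.045,-0.086,0,0,0,-0.155,0.045,-0.086,0,0,0,-0.155,0.045,-0.086,0,0,0,-0.155,0.045,-0.086,0,0,0,-0.155,0.045,-0.086,0,0,0,-0.155,0.045,-0.086,0,0,0,-0.155,0.045,-0.086,0,0,0,-0.155,0.045,-0.086,0,0,0,-0.155,0.045,-0.086,0,0,0,-0.155,0.045,-0.086,0,0,0,-0.155,0.045,-0.086,0,0,0,-0.155,0.045,-0.086,0,0,0,0,0.045,-0.086,0,0,0,0,0.045,-0.086,0,0,0,0,0.045,-0.086,0,0,0,0,0.045,-0.086,0,0,0,0,0.045,-0.086,0,0,0,0,0.045,-0.086,0,0,0,0,0.045,-0.086,0,0,0,0,0.045,-0.086,0,0,0,0]
  hand: 0.8

```text
time_s: 3.37
ee_pos: [514.9, -136.1, 192.0]
ee_rot: [180.0, -0.0, 87.7]
force: [0.3, 0.5, 0.7]
gripper_width: 73.2
```

>>> arm_command:
  series: [0.0433,-0.086,-0.04,0,0,-0.024,0.0433,-0.086,-0.05,0,0,0,0.0433,-0.086,-0.06,0,0,0,0.0433,-0.086,-0.06,0,0,0,0.0433,-0.086,-0.06,0,0,0,0.0433,-0.086,-0.055,0,0,0,0,0,0,0,0,0,0,0,0,0,0,0,0,0,0,0,0,0]

```text
time_s: 4.12
ee_pos: [612.0, -328.2, 69.8]
ee_rot: [-180.0, -0.0, 86.6]
force: [0.9, 0.6, 0.7]
gripper_width: 72.9
```

Run:
```python
from h import *
print(env.state()['ee_pos'],env.state()['ee_rot'])
for n,(x0,y0,x1,y1) in {'top':(390,100,490,190),'side':(360,200,460,280)}.items():
    d=shot(n);f=d['frame'][:,:,::-1];cv2.imwrite(f'pics/g1{n}.png',cv2.resize(f[y0:y1,x0:x1],None,fx=6,fy=6,interpolation=cv2.INTER_CUBIC))
```

```text
[ 612.03846091 -328.22732174   69.75508672] [-1.79965118e+02 -4.35477514e-02  8.65997350e+01]
```

View pics/g1side.png

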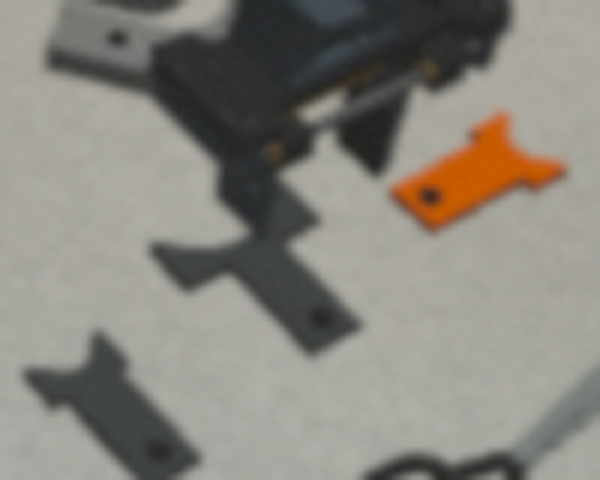

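View pics/g1top.png

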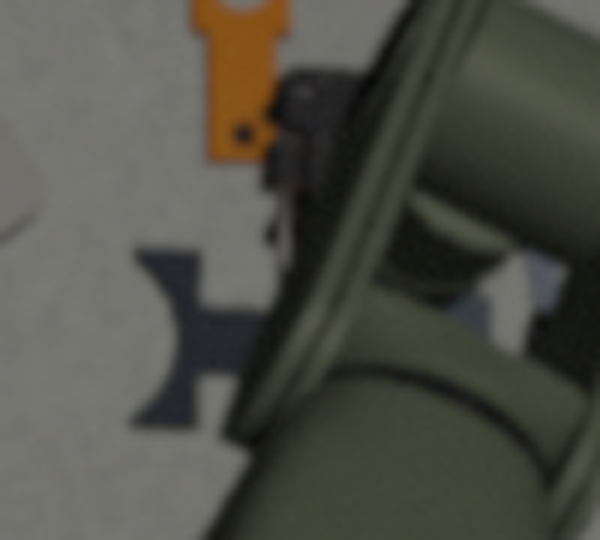

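The side view shows the open jaws straddling the tang at about (415,235), ready to descend.

>>> arm_command:
  series: [0.016,-0.032,-0.03,0,0,0,0,0,-0.06,0,0,0,0,0,-0.03,0,0,0,0,0,-0.02,0,0,0,0,0,0,0,0,0,0,0,0,0,0,0]

```text
time_s: 4.72
ee_pos: [618.8, -340.8, 14.5]
ee_rot: [180.0, 0.0, 86.7]
force: [0.8, 0.0, -0.1]
gripper_width: 73.3
```

>>> arm_command:
  series: [0,0,-0.004,0,0,0,0,0,0,0,0,0,0,0,0,0,0,0,0,0,0,0,0,0,0,0,0,0,0,0,0,0,0,0,0,0,0,0,0,0,0,0,0,0,0,0,0,0]
  hand: 0.25
  newtons: 30

```text
time_s: 5.38
ee_pos: [618.7, -341.4, 12.3]
ee_rot: [180.0, -0.0, 86.6]
force: [-1.2, 0.3, -0.2]
gripper_width: 23.7
```

The opening of 23.7 mm is less than the 36 mm tang, so I'll look before moving.

Run:
```python
from h import *
print(env.state())
for n,(x0,y0,x1,y1) in {'top':(390,100,490,190),'side':(360,200,460,280)}.items():
    d=shot(n);f=d['frame'][:,:,::-1];cv2.imwrite(f'pics/g2{n}.png',cv2.resize(f[y0:y1,x0:x1],None,fx=6,fy=6,interpolation=cv2.INTER_CUBIC))
```

```text
{'time_s': 5.3833, 'qpos': array([-2.98251326e+01,  3.78247086e+01,  8.33903836e+01,  4.13543096e-03,
        5.87821633e+01, -2.64451804e+01]), 'qvel': array([-0.01289026,  0.03848937, -0.07320214,  0.0808529 ,  0.15155902,
       -0.00063349]), 'effort': array([ 8.71758148e-04, -5.56817293e+01, -2.04958141e+01,  4.60996118e-02,
        6.68135821e-02,  6.00132043e-04]), 'ee_pos': array([ 618.6590096 , -341.38861124,   12.3323234 ]), 'ee_rot': array([ 1.79995968e+02, -1.94441998e-03,  8.66179046e+01]), 'force': array([-1.17066103,  0.31504552, -0.17622456]), 'torque': array([-0.1761663 ,  0.03454706,  0.02340732]), 'gripper_width': 23.686557651108863}
```

View pics/g2side.png

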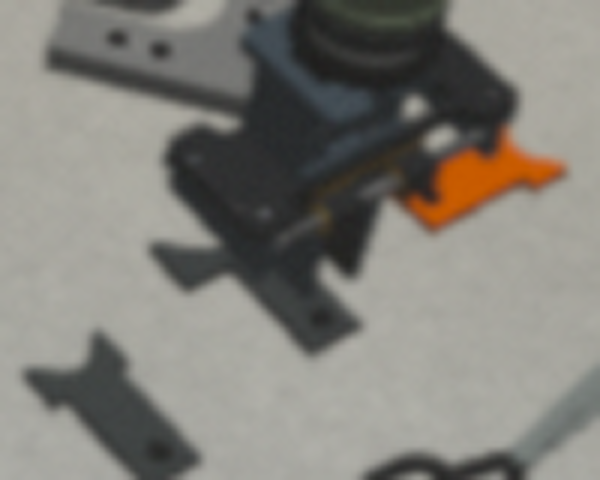

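View pics/g2top.png

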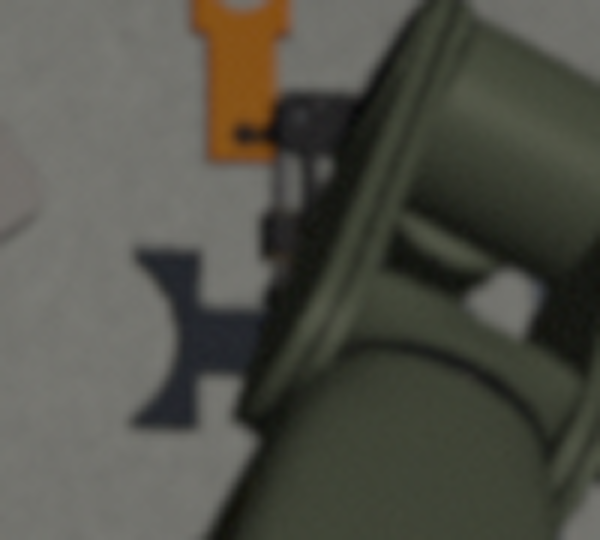

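>>> arm_command:
  series: [0,0,0,0,0,0,0,0,0,0,0,0,0,0,0,0,0,0,0,0,0,0,0,0]
  hand: 0.2

```text
time_s: 5.82
ee_pos: [618.7, -341.4, 12.3]
ee_rot: [180.0, 0.0, 86.6]
force: [0.0, -0.5, -0.5]
gripper_width: 18.2
```

Run:
```python
from h import *
d=shot('side')
f=cv2.resize(d['frame'][200:280,360:460,::-1],None,fx=8,fy=8,interpolation=cv2.INTER_CUBIC)
f=np.clip(f*1.8,0,255).astype('uint8').copy()
def mk(X,c):
    u,v=proj(d,X);p=(int((u-360+.5)*8),int((v-200+.5)*8));print(X,u,v);cv2.circle(f,p,4,c,-1)
mk((618.7,-341.4,12.3),(0,0,255));mk((618.7,-341.4,1.3),(0,255,0))
mk((618.7+9,-341.4,1.3),(255,0,0));mk((618.7-9,-341.4,1.3),(255,0,0))
y=np.radians(86.63);u=np.array([np.cos(y),np.sin(y)]);n=np.array([-u[1],u[0]])
for a,b in((-40,18),(-40,-18),(30,18),(30,-18)):
    q=np.array([619,-328.8])+a*u+b*n;mk((*q,8),(0,255,255))
cv2.imwrite('pics/g3.png',f)
```

```text
(618.7, -341.4, 12.3) 409.84245464804815 249.18772149689065
(618.7, -341.4, 1.3) 409.36001567339235 251.3167235809503
(627.7, -341.4, 1.3) 411.34967161143527 250.0837073401442
(609.7, -341.4, 1.3) 407.36090240625657 252.55561104120548
(np.float64(598.6797790783091), np.float64(-367.67272336348043), 8) 410.76755382370305 257.9570862504168
(np.float64(634.6175258562027), np.float64(-369.78893614295004), 8) 419.23790731599996 253.33166373930962
(np.float64(602.7946372606112), np.float64(-297.7937712953538), 8) 397.0550110212846 243.86349649114248
(np.float64(638.7323840385048), np.float64(-299.9099840748234), 8) 405.4298764675224 239.47549404672222
```

View pics/g3.png

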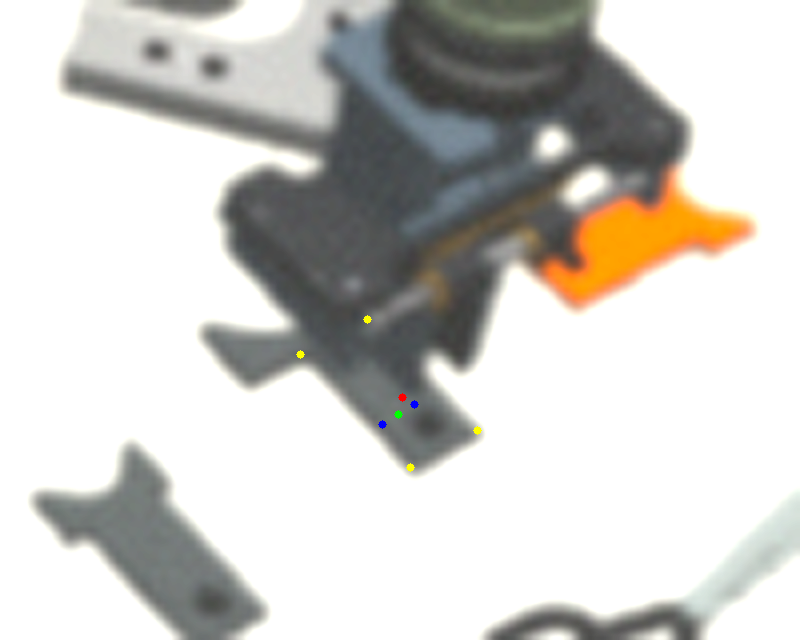

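```bash
python3 - <<'E'
from h import *
d=load('side')
for z in(58.8,70,80,90): print(z,proj(d,(612+36.5+5,-328.2,z)),proj(d,(612-36.5-5,-328.2,z)))
for z in (1.3,15,30): print(z,proj(d,(618.7+9+7,-341.4,z)),proj(d,(618.7-9-7,-341.4,z)))
# intersect observed pixels with z
for p in [(422.5,228.7),(403.2,239.5)]: print(p,onz(d,*p,58.8),onz(d,*p,80))
print(onz(d,417.5,245.6,1.3),onz(d,417.5,245.6,20))
E
python3 - <<'E'
import sys;sys.path.insert(0,'.')
E
```

```text
58.8 (np.float64(416.8909157207016), np.float64(232.70454298041892)) (np.float64(398.0344183088104), np.float64(244.07429447349293))
70 (np.float64(417.4256282882304), np.float64(230.41835330698183)) (np.float64(398.4847899826118), np.float64(241.79421810249886))
80 (np.float64(417.90759863807494), np.float64(228.35770321747225)) (np.float64(398.890825016545), np.float64(239.73863909077957))
90 (np.float64(418.3939205019347), np.float64(226.2784845457854)) (np.float64(399.3006091078026), np.float64(237.66411508093432))
1.3 (np.float64(412.8906866399167), np.float64(249.1287269234124)) (np.float64(405.7994545040435), np.float64(253.52327642342286))
15 (np.float64(413.5110130399319), np.float64(246.47202696848603)) (np.float64(406.3819354098694), np.float64(250.87062852791024))
30 (np.float64(414.1988507355845), np.float64(243.52626269939907)) (np.float64(407.0278776544665), np.float64(247.92904277281036))
(422.5, 228.7) [ 680.86139904 -326.22861417] [ 664.57431433 -337.88154494]
(403.2, 239.5) [ 597.08844818 -323.67702744] [ 582.28878129 -335.37526251]
[ 657.83584941 -339.29662448] [ 644.47351969 -348.90787279]
```

Run:
```python
from h import *
for n,(dx,dy) in (('top',(60,45)),('side',(50,38))):
    d=load(n+'avg');T=(154.24,553.42,191.1)
    u,v=proj(d,T);x0,y0=max(int(u)-dx,0),max(int(v)-dy,0);f=d['frame'][y0:y0+2*dy,x0:x0+2*dx,::-1]
    f=np.clip(cv2.resize(f,None,fx=6,fy=6,interpolation=cv2.INTER_CUBIC)*1.8,0,255).astype('uint8').copy()
    a=np.radians(164.43);X=np.array([np.cos(a),np.sin(a),0]);Y=np.array([np.sin(a),-np.cos(a),0])
    for P,c in ((T,(0,0,255)),(T-np.array([0,0,11]),(0,255,0)),(T+Y*46-[0,0,11],(255,0,0)),(T-Y*46-[0,0,11],(255,255,0))):
        u,v=proj(d,P);print(u,v);cv2.circle(f,(int((u-x0+.5)*6),int((v-y0+.5)*6)),4,c,-1)
    cv2.imwrite(f'pics/s_{n}.png',f)
```

```text
117.93748973457349 324.41824708764636
119.8391623964082 323.72242562080737
103.68977545121433 318.97030760122544
136.14938971086792 328.471987969053
153.93386930269506 120.11470972848646
154.61271501679056 122.59040550296658
153.01755957403412 115.67229775035524
156.26245043009305 129.74583050317298
```

View pics/s_top.png

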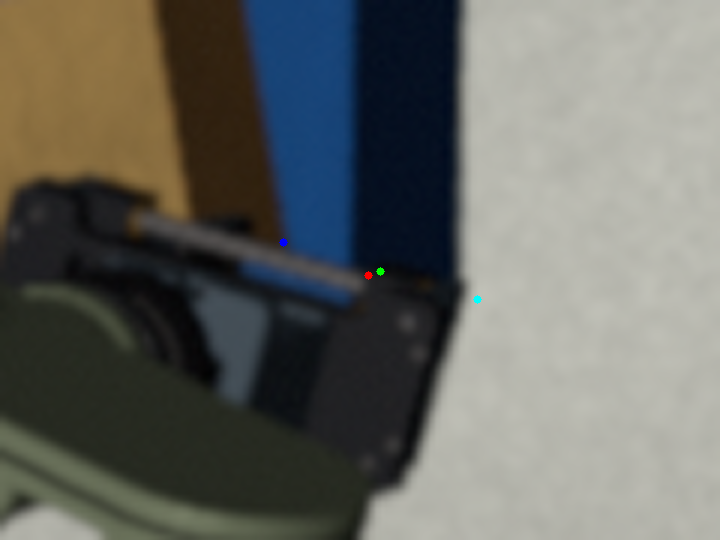

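View pics/s_side.png

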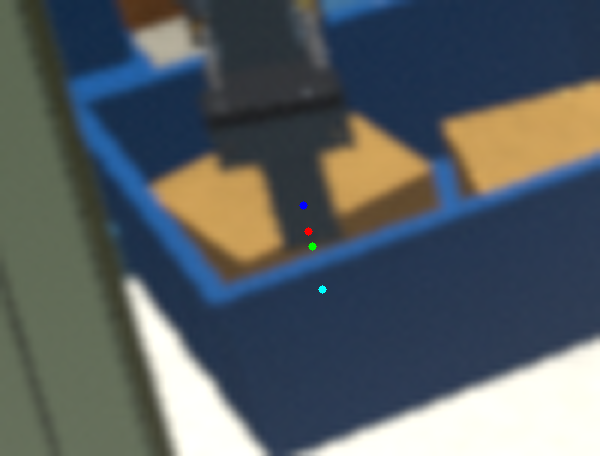

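Run:
```python
from h import *
d=load('topavg');s=load('sideavg');T=np.array((154.24,553.42,191.1))
a=np.radians(164.43);X=np.array([np.cos(a),np.sin(a),0]);Y=np.array([np.sin(a),-np.cos(a),0])
u,v=proj(d,T);x0,y0=int(u)-60,int(v)-45
for h in (68,100):
  for sx in(-38,38):
    for sy in(-89,89):
      u,v=proj(d,T+X*sx+Y*sy+[0,0,h]);print(h,sx,sy,'crop',(u-x0)*6,(v-y0)*6)
u,v=proj(s,T);x1,y1=int(u)-50,int(v)-38
for sy in(-59,-46,59):
  for h in(-11,60): 
    u,v=proj(s,T+Y*sy+[0,0,h]);print('side',sy,h,(u-x1)*6,(v-y1)*6)
c,r=ray(s,x1+310/6,y1+243/6)
for z in(170,180,190,200,210): print(z,(c+r*(z-c[2])/r[2]-T)@np.c_[X,Y])
```

```text
68 -38 -89 crop 517.831357632823 268.6723870581736
68 -38 89 crop 117.17457818482654 151.08745745242015
68 38 -89 crop 468.0978248084203 450.55325672886386
68 38 89 crop 67.30827880872278 329.89907757199126
100 -38 -89 crop 485.4212358338757 282.10304362329566
100 -38 89 crop 74.16579796875146 160.6331518430045
100 38 -89 crop 434.27885070161534 469.2928639893321
100 38 89 crop 22.987871077744558 344.5018848558864
side -59 -11 322.4337648519713 298.8763308106992
side -59 60 295.26659558290083 200.05787746243013
side -46 -11 319.5747025805583 286.4749830190379
side -46 60 292.45843502729326 187.78488648383538
side 59 -11 297.45764636971086 190.55140957854536
side 59 60 270.76211293318346 92.97201184369442
170 [ 0.0795904 15.4241411]
180 [-0.25293225  0.64883821]
190 [ -0.58545491 -14.12646469]
200 [ -0.91797757 -28.90176759]
210 [ -1.25050023 -43.67707048]
```

The side view shows the fingers over the tang rather than around it, and the leaf hasn't moved. The tips seem higher than the reported TCP implies, so I'll feel downwards gently to find their real height.

>>> arm_command:
  series: [0,0,-0.005,0,0,0,0,0,-0.005,0,0,0,0,0,0,0,0,0]

```text
time_s: 6.12
ee_pos: [618.3, -341.2, 7.7]
ee_rot: [-179.9, -0.0, 86.6]
force: [0.2, 0.1, -0.3]
gripper_width: 18.3
```

>>> arm_command:
  series: [0,0,-0.005,0,0,0,0,0,-0.005,0,0,0,0,0,0,0,0,0]

```text
time_s: 6.37
ee_pos: [618.4, -341.2, 3.7]
ee_rot: [-180.0, -0.0, 86.6]
force: [-0.1, -0.1, -0.2]
gripper_width: 18.3
```

Run:
```python
from h import *
d=shot('side')
f=cv2.resize(d['frame'][200:280,360:460,::-1],None,fx=8,fy=8,interpolation=cv2.INTER_CUBIC)
f=np.clip(f*1.8,0,255).astype('uint8').copy()
cv2.imwrite('pics/g4.png',f)
```

```text
(no output)
```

View pics/g4.png

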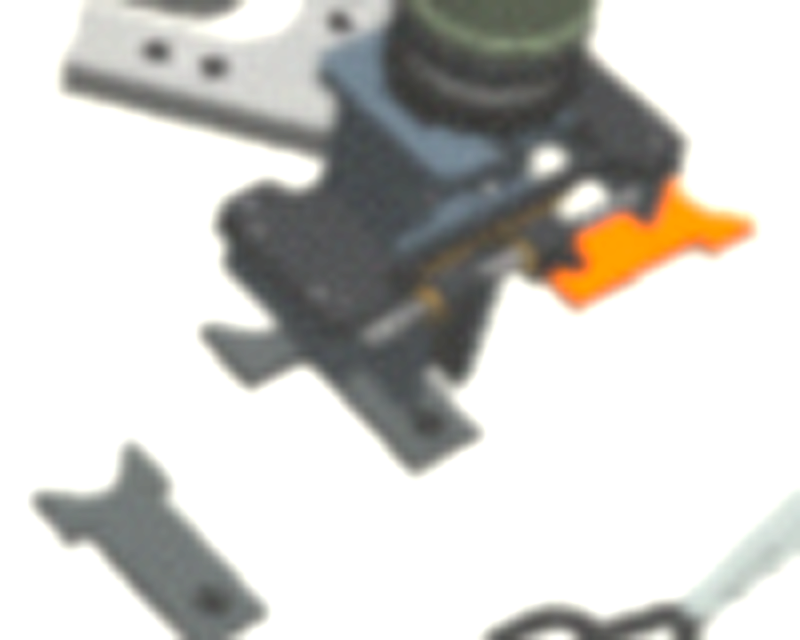

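Run:
```python
from h import *
d=load('side')
f=d['frame'][205:265,380:450,::-1].astype(float)
f=cv2.resize(f,None,fx=11,fy=10,interpolation=cv2.INTER_LANCZOS4)
f=np.clip((f/120)**.6*255,0,255).astype('uint8')
cv2.imwrite('pics/g5.png',f)
d=shot('top');f=d['frame'][90:190,400:500,::-1].astype(float);f=cv2.resize(f,None,fx=6,fy=6,interpolation=cv2.INTER_LANCZOS4)
cv2.imwrite('pics/g6.png',np.clip((f/120)**.6*255,0,255).astype('uint8'))
```

```text
<stdin>:5: RuntimeWarning: invalid value encountered in power
<stdin>:5: RuntimeWarning: invalid value encountered in cast
```

View pics/g5.png

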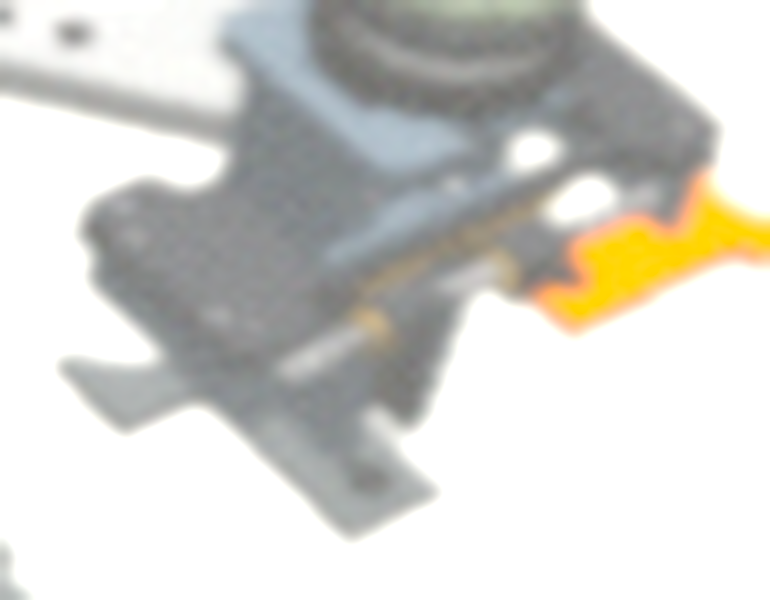

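View pics/g6.png

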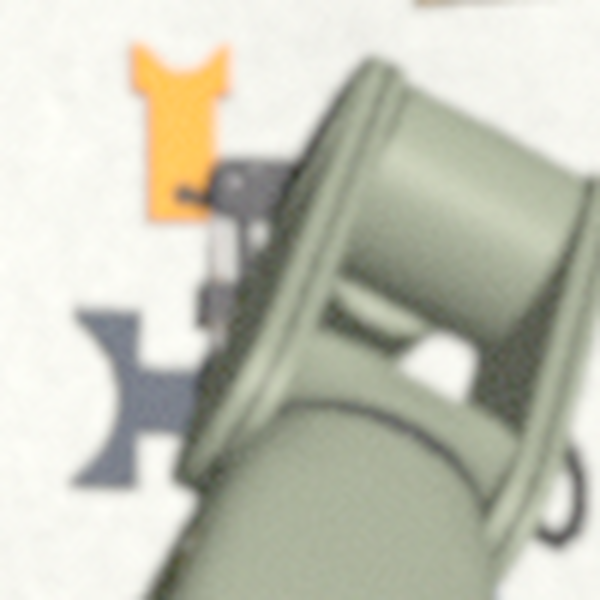

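Run:
```python
from h import *
d=load('side')
for p in[(417.3,247.5),(412.3,250.5)]:
  for z in(0,5,10,15,20,25): print(p,z,onz(d,*p,z))
```

```text
(417.3, 247.5) 0 [ 652.4534403  -344.17826171]
(417.3, 247.5) 5 [ 648.90581368 -346.72596473]
(417.3, 247.5) 10 [ 645.35818705 -349.27366775]
(417.3, 247.5) 15 [ 641.81056043 -351.82137078]
(417.3, 247.5) 20 [ 638.2629338 -354.3690738]
(417.3, 247.5) 25 [ 634.71530718 -356.91677682]
(412.3, 250.5) 0 [ 629.93027349 -343.85272706]
(412.3, 250.5) 5 [ 626.47253771 -346.4017293 ]
(412.3, 250.5) 10 [ 623.01480193 -348.95073155]
(412.3, 250.5) 15 [ 619.55706615 -351.49973379]
(412.3, 250.5) 20 [ 616.09933037 -354.04873604]
(412.3, 250.5) 25 [ 612.64159459 -356.59773828]
```

Two views suggest the tips sit about 25 mm higher than the stated TCP offset implies. I'll keep feeling down.

>>> arm_command:
  series: [0,0,-0.01,0,0,0,0,0,0,0,0,0,0,0,0,0,0,0]

```text
time_s: 6.72
ee_pos: [618.4, -341.3, -0.1]
ee_rot: [-180.0, -0.0, 86.6]
force: [0.2, 0.5, -0.9]
gripper_width: 17.9
```

>>> arm_command:
  series: [0,0,-0.005,0,0,0,0,0,0,0,0,0,0,0,0,0,0,0]

```text
time_s: 6.97
ee_pos: [618.6, -341.3, -1.8]
ee_rot: [-180.0, -0.0, 86.6]
force: [0.8, 0.6, 0.5]
gripper_width: 18.2
```

>>> arm_command:
  series: [0,0,-0.005,0,0,0,0,0,0,0,0,0,0,0,0,0,0,0]

```text
time_s: 7.22
ee_pos: [618.6, -341.3, -3.8]
ee_rot: [-180.0, -0.0, 86.6]
force: [-0.2, 1.3, 0.1]
gripper_width: 18.2
```

>>> arm_command:
  series: [0,0,-0.005,0,0,0,0,0,0,0,0,0,0,0,0,0,0,0]

```text
time_s: 7.47
ee_pos: [618.6, -341.3, -5.9]
ee_rot: [-180.0, -0.0, 86.6]
force: [0.4, -0.0, 0.2]
gripper_width: 18.4
```

>>> arm_command:
  series: [0,0,-0.005,0,0,0,0,0,0,0,0,0,0,0,0,0,0,0]

```text
time_s: 7.72
ee_pos: [618.6, -341.3, -7.9]
ee_rot: [-180.0, -0.0, 86.6]
force: [-0.4, 0.2, -0.5]
gripper_width: 18.3
```

>>> arm_command:
  series: [0,0,-0.005,0,0,0,0,0,0,0,0,0,0,0,0,0,0,0]

```text
time_s: 7.97
ee_pos: [618.5, -341.3, -9.9]
ee_rot: [-180.0, -0.0, 86.6]
force: [-0.3, -0.0, -0.1]
gripper_width: 18.3
```

>>> arm_command:
  series: [0,0,-0.005,0,0,0,0,0,0,0,0,0,0,0,0,0,0,0]

```text
time_s: 8.22
ee_pos: [618.6, -341.3, -11.9]
ee_rot: [-180.0, -0.0, 86.6]
force: [0.2, -0.0, -0.0]
gripper_width: 18.1
```

Run:
```python
from h import *
d=shot('side')
f=d['frame'][205:265,380:450,::-1].astype(float)
f=cv2.resize(f,None,fx=11,fy=10,interpolation=cv2.INTER_CUBIC)
f=np.clip((np.clip(f,0,255)/120)**.6*255,0,255).astype('uint8')
cv2.imwrite('pics/g7.png',f)
```

```text
(no output)
```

View pics/g7.png

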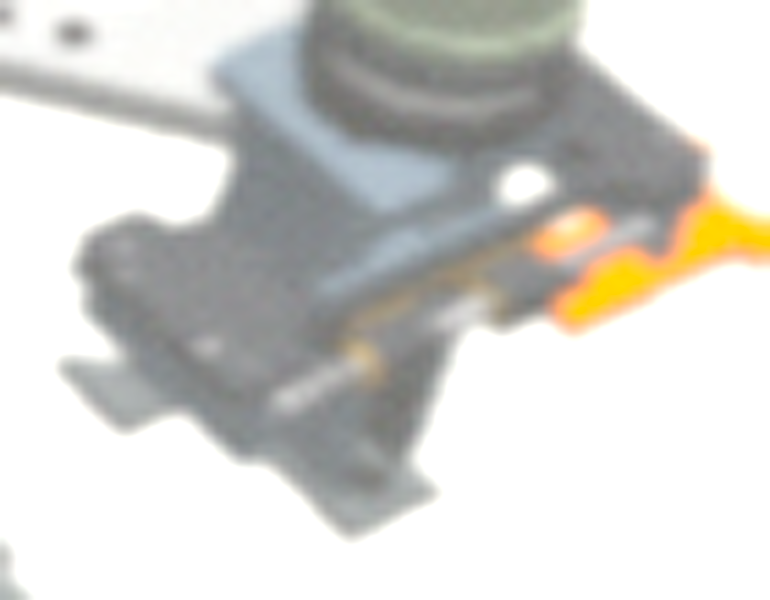

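>>> arm_command:
  series: [0,0,-0.005,0,0,0,0,0,0,0,0,0,0,0,0,0,0,0]

```text
time_s: 8.52
ee_pos: [618.6, -341.3, -13.8]
ee_rot: [-180.0, -0.0, 86.6]
force: [0.3, -0.2, 0.5]
gripper_width: 17.9
```

>>> arm_command:
  series: [0,0,-0.005,0,0,0,0,0,0,0,0,0,0,0,0,0,0,0]

```text
time_s: 8.77
ee_pos: [618.7, -341.3, -13.8]
ee_rot: [180.0, 0.0, 86.6]
force: [-2.7, 1.3, 7.9]
gripper_width: 18.1
```

>>> arm_command:
  series: [0,0,-0.005,0,0,0,0,0,0,0,0,0,0,0,0,0,0,0]

```text
time_s: 9.02
ee_pos: [618.7, -341.4, -13.8]
ee_rot: [179.9, 0.0, 86.6]
force: [-3.8, 3.4, 16.9]
gripper_width: 18.2
```

Contact came at TCP z = -13.8 on the leaf top (z = 8), so the tips are really at TCP z + 22. I'll use this empirical offset. Next, a check for lateral offset with the tip height known.

Run:
```python
from h import *
d=shot('side')
f=d['frame'][225:265,390:440,::-1].astype(float)
f=cv2.resize(f,None,fx=15,fy=15,interpolation=cv2.INTER_CUBIC)
f=np.clip((np.clip(f,0,255)/90)**.6*255,0,255).astype('uint8').copy()
for x in(-32,-22,-9,9,22):
  for y in (-16,16):
    u,v=proj(d,(618.7+x,-341.4+y,8));cv2.circle(f,(int((u-390+.5)*15),int((v-225+.5)*15)),3,(0,0,255) if abs(x)==9 else (0,200,0),-1)
cv2.imwrite('pics/g8.png',f)
```

```text
(no output)
```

View pics/g8.png

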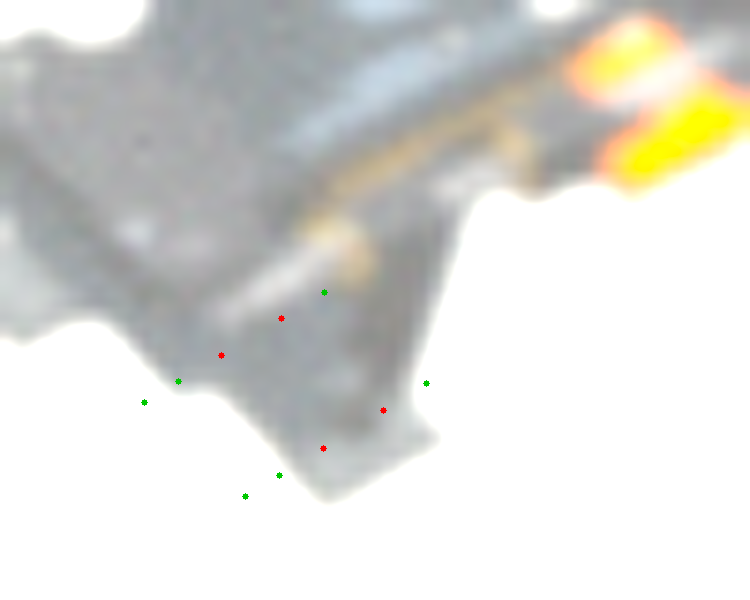

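>>> arm_command:
  series: [0,0,0.03,0,0,0,0,0,0,0,0,0]

```text
time_s: 9.23
ee_pos: [620.1, -342.1, -3.1]
ee_rot: [179.8, 0.1, 86.6]
force: [0.1, 1.0, 0.8]
gripper_width: 18.2
```

>>> arm_command:
  series: [0,0,0,0,0,0,0,0,0,0,0,0,0,0,0,0,0,0,0,0,0,0,0,0,0,0,0,0,0,0]
  hand: 0.62

```text
time_s: 9.65
ee_pos: [618.4, -341.2, -6.4]
ee_rot: [-179.9, -0.0, 86.6]
force: [1.1, 0.1, 0.1]
gripper_width: 48.8
```

>>> arm_command:
  series: [0,0,0,0,0,0,0,0,-0.02,0,0,0,0,0,-0.014,0,0,0,0,0,0,0,0,0,0,0,0,0,0,0]

```text
time_s: 10.07
ee_pos: [618.1, -341.0, -20.3]
ee_rot: [-179.9, -0.0, 86.6]
force: [0.9, 0.6, 0.1]
gripper_width: 56.7
```

>>> arm_command:
  series: [0,0,0,0,0,0,0,0,0,0,0,0,0,0,0,0,0,0,0,0,0,0,0,0,0,0,0,0,0,0]
  hand: 0.25

```text
time_s: 10.48
ee_pos: [618.9, -341.5, -19.0]
ee_rot: [180.0, 0.0, 86.6]
force: [0.3, -0.2, 0.8]
gripper_width: 35.4
```

The leaf is gripped at 35.4 mm. I'll lift it and carry it to 25 mm short of the corner.

>>> arm_command:
  series: [0,0,0.05,0,0,0,0,0,0.06,0,0,0,-0.0317,0.0887,0,0,0,-0.086,-0.0317,0.0887,0,0,0,-0.086,-0.0317,0.0887,0,0,0,0,-0.0317,0.0887,0,0,0,0,-0.0317,0.0887,0,0,0,0,-0.0317,0.0887,0,0,0,0,-0.0317,0.0887,0,0,0,0,0,0,0,0,0,0,0,0,0,0,0,0,0,0,0,0,0,0]

```text
time_s: 11.48
ee_pos: [530.4, -93.1, 24.8]
ee_rot: [179.9, 0.0, 78.9]
force: [0.7, -0.1, -2.5]
gripper_width: 35.7
```

Run:
```python
from h import *
print(env.state()['ee_pos'],env.state()['ee_rot'])
for n,(x0,y0,x1,y1) in {'top':(280,130,400,220),'side':(290,140,400,220)}.items():
    d=shot(n);f=d['frame'][:,:,::-1];cv2.imwrite(f'pics/p1{n}.png',np.clip(1.6*cv2.resize(f[y0:y1,x0:x1],None,fx=6,fy=6,interpolation=cv2.INTER_CUBIC).astype(float),0,255))
```

```text
[530.36987935 -93.14544151  24.83637275] [1.79944652e+02 2.40303656e-02 7.89314113e+01][ WARN:0@1.737] global loadsave.cpp:1063 imwrite_ Unsupported depth image for selected encoder is fallbacked to CV_8U.
```

View pics/p1top.png

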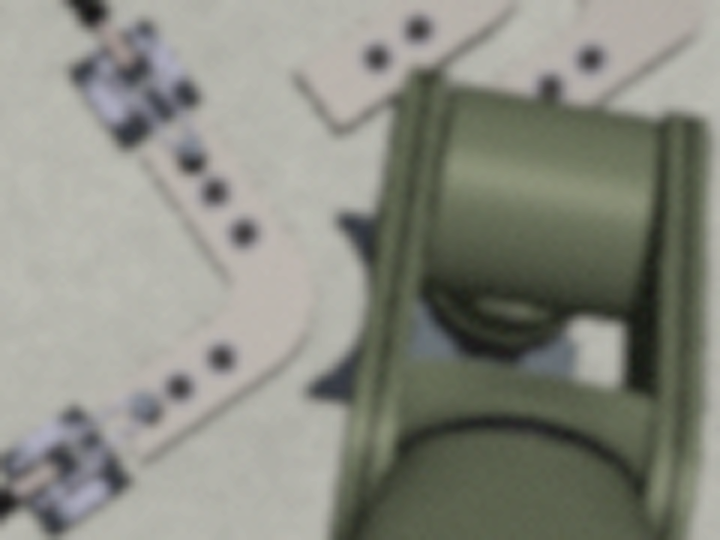

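View pics/p1side.png

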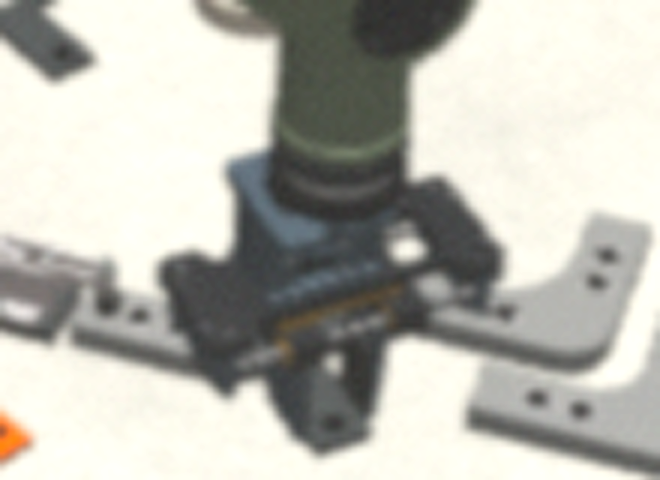

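The top view shows the hollow leaf centred on the bisector facing the corner, about 25 mm short, and lifted. Lowering it.

>>> arm_command:
  series: [0,0,-0.05,0,0,0,0,0,-0.04,0,0,0,0,0,-0.015,0,0,0,0,0,-0.004,0,0,0,0,0,0,0,0,0,0,0,0,0,0,0]

```text
time_s: 12.08
ee_pos: [530.6, -93.8, -18.7]
ee_rot: [179.9, 0.0, 78.8]
force: [0.3, -0.2, -2.9]
gripper_width: 35.4
```

>>> arm_command:
  series: [0,0,-0.003,0,0,0,0,0,0,0,0,0,0.005,0.0245,0,0,0,0,0.0048,0.0245,0,0,0,0,0,0,0,0,0,0,0,0,0,0,0,0]

```text
time_s: 12.58
ee_pos: [535.2, -72.3, -19.2]
ee_rot: [179.9, -0.1, 78.9]
force: [0.5, 1.3, 6.2]
gripper_width: 35.8
```

>>> arm_command:
  series: [0,0,0,0,0,0,0,0,0,0,0,0,0,0,0,0,0,0,0,0,0,0,0,0]
  hand: 0.6

```text
time_s: 12.92
ee_pos: [533.7, -73.2, -20.4]
ee_rot: [-180.0, -0.0, 78.9]
force: [0.6, -0.1, -0.2]
gripper_width: 54.6
```

>>> arm_command:
  series: [0,0,0.05,0,0,0,0,0,0.03,0,0,0,-0.012,-0.062,0,0,0,0,-0.014,-0.073,0,0,0,0,0,0,0,0,0,0,0,0,0,0,0,0,0,0,0,0,0,0]
  hand: 0

```text
time_s: 13.5
ee_pos: [523.2, -127.2, 11.7]
ee_rot: [-180.0, -0.0, 78.8]
force: [-0.2, 0.7, -0.3]
gripper_width: 10.8
```

```bash
cat > look.py <<'E'
from h import *
import sys
tag=sys.argv[1]
for n,(x0,y0,x1,y1) in {'top':(270,120,400,220),'side':(290,140,400,220)}.items():
    d=shot(n);f=d['frame'][:,:,::-1];cv2.imwrite(f'pics/{tag}{n}.png',np.clip(1.6*cv2.resize(f[y0:y1,x0:x1],None,fx=6,fy=6,interpolation=cv2.INTER_CUBIC).astype(float),0,255).astype('uint8'))
E
python3 look.py p2
```

```text
(no output)
```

View pics/p2top.png

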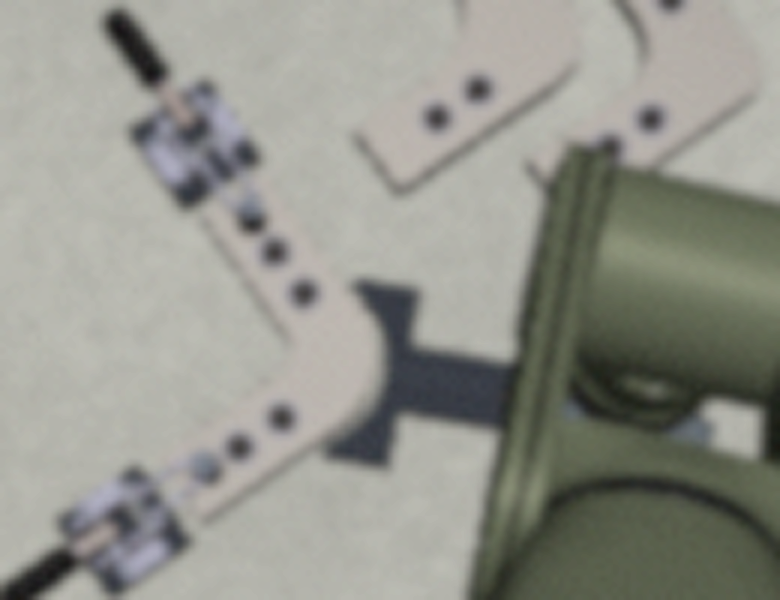

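View pics/p2side.png

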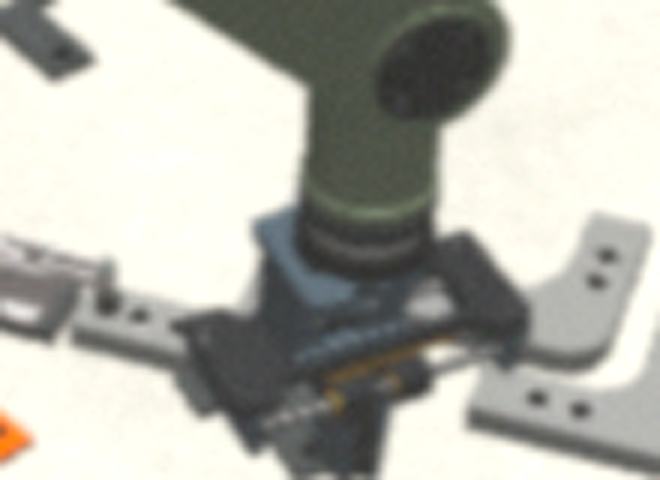

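>>> arm_command:
  series: [0.003,0,-0.05,0,0,0,0,0,-0.03,0,0,0,0,0,0,0,0,0,0.004,0.02,0,0,0,0,0,0,0,0,0,0,0,0,0,0,0,0]

```text
time_s: 14.1
ee_pos: [526.4, -118.5, -19.9]
ee_rot: [180.0, -0.0, 79.0]
force: [0.2, -0.0, -0.7]
gripper_width: 0.5
```

Pushing in small steps.

>>> arm_command:
  series: [0.0015,0.007,0,0,0,0,0.0005,0.003,0,0,0,0,0,0,0,0,0,0,0,0,0,0,0,0]

```text
time_s: 14.43
ee_pos: [527.1, -115.3, -20.0]
ee_rot: [180.0, -0.0, 78.9]
force: [0.6, -0.2, 0.2]
gripper_width: 0.2
```

>>> arm_command:
  series: [0.0005,0.005,0,0,0,0,0,0,0,0,0,0,0,0,0,0,0,0]

```text
time_s: 14.68
ee_pos: [527.3, -113.5, -20.0]
ee_rot: [180.0, 0.0, 78.9]
force: [0.3, -0.6, -0.1]
gripper_width: 0.4
```

>>> arm_command:
  series: [0.0005,0.005,0,0,0,0,0,0,0,0,0,0,0,0,0,0,0,0]

```text
time_s: 14.93
ee_pos: [527.4, -112.9, -20.0]
ee_rot: [180.0, 0.1, 79.0]
force: [-1.1, -7.1, 0.3]
gripper_width: 0.4
```

>>> arm_command:
  series: [0.001,0.005,0,0,0,0,0,0,0,0,0,0,0,0,0,0,0,0]

```text
time_s: 15.18
ee_pos: [527.6, -112.8, -19.9]
ee_rot: [180.0, 0.3, 79.1]
force: [-2.3, -13.8, 1.0]
gripper_width: 0.5
```

>>> arm_command:
  series: [0.001,0.005,0,0,0,0,0,0,0,0,0,0,0,0,0,0,0,0]

```text
time_s: 15.43
ee_pos: [527.6, -112.7, -19.8]
ee_rot: [180.0, 0.5, 79.1]
force: [-5.7, -21.2, 1.3]
gripper_width: 0.4
```

```bash
python3 look.py p3
```

```text
(no output)
```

View pics/p3top.png

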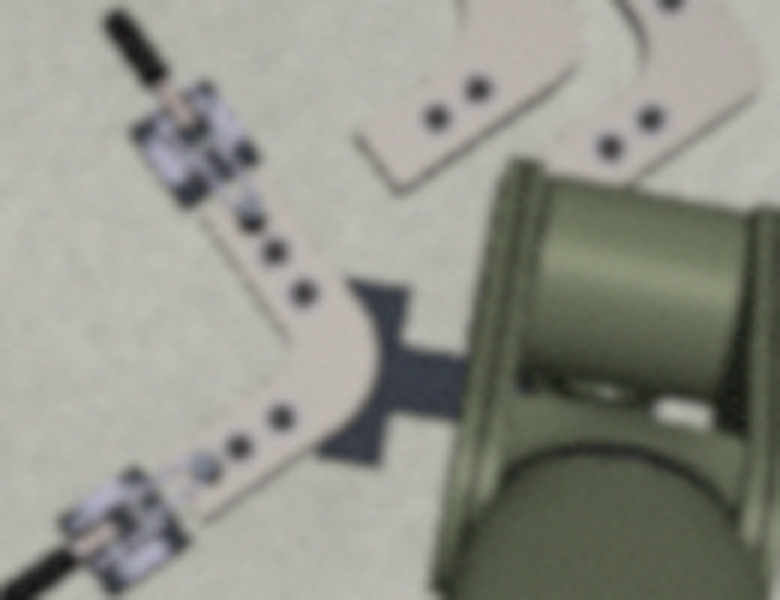

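The hollow leaf has seated: the force climbed to 21 N with no further movement, and the picture shows no gap. Backing off and heading for nose15.

>>> arm_command:
  series: [-0.008,-0.037,0,0,0,0,0,0,0.1,0,0,0,0,0,0.08,0,0,0,-0.056,-0.069,0,0,0,0.15,-0.056,-0.069,0,0,0,0.15,-0.056,-0.069,0,0,0,0.15,-0.056,-0.069,0,0,0,0.019,-0.056,-0.069,0,0,0,0,-0.056,-0.069,0,0,0,0,-0.056,-0.069,0,0,0,0,0,0,0,0,0,0,0,0,0,0,0,0]
  hand: 0.62

```text
time_s: 16.53
ee_pos: [367.7, -315.9, 51.9]
ee_rot: [180.0, -0.0, 99.7]
force: [1.3, -0.7, 0.1]
gripper_width: 56.6
```

Run:
```python
from m import *
F=[]
for i in range(10): d=grab_frame('top');F.append(d['frame'].astype(float))
d['frame']=np.mean(F,0);np.savez('top.npz',**d)
f=d['frame'][:,:,::-1]
cv2.imwrite('pics/p4.png',np.clip(1.6*cv2.resize(f[125:260,280:460],None,fx=4.4,fy=4.4,interpolation=cv2.INTER_CUBIC),0,255).astype('uint8'))
O=np.array([541.9,-33.3]);y=np.radians(78.9);u=np.array([np.cos(y),np.sin(y)])
o,yaw=fine(d,346,186,O-23.4*u,y,28)
print('arc in bracket',(o+87*np.array([np.cos(yaw),np.sin(yaw)])-O)@np.c_[u,[-u[1],u[0]]])
```

```text
origin [537.5 -55.7] yaw 79.13 tangw 34.87 slopes 0.005700131386586232 headx 64.61390433006756 heady -47.65809898746962 47.26002878467982
arc in bracket [64.21299327  0.38598424]
```

View pics/p4.png

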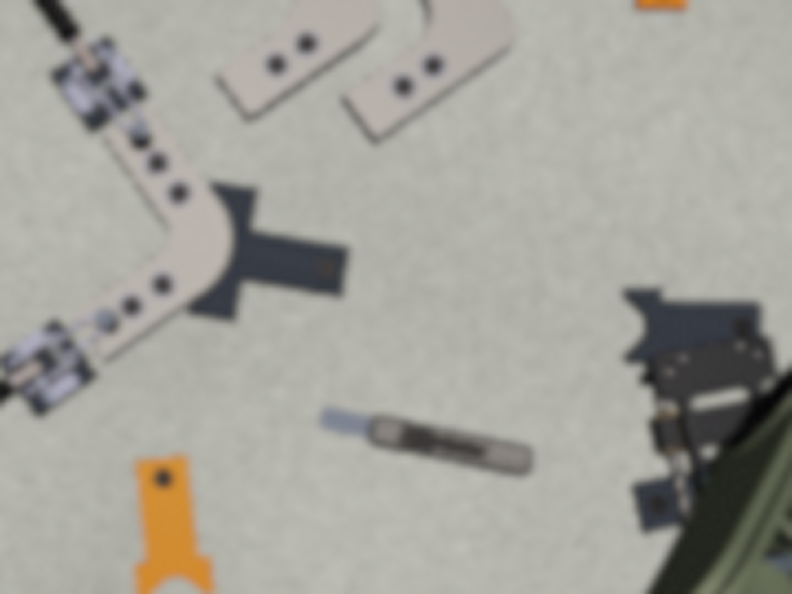

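The hollow leaf's arc measures (64.2, 0.4) against (63.6, 0), with a yaw error of 0.2°, so it is home. Now grasping nose15.

>>> arm_command:
  series: [-0.003,-0.0115,-0.05,0,0,0.008,0,0,-0.08,0,0,0,0,0,-0.035,0,0,0,0,0,-0.013,0,0,0,0,0,0,0,0,0,0,0,0,0,0,0]

```text
time_s: 17.53
ee_pos: [367.9, -320.0, -18.8]
ee_rot: [180.0, 0.0, 100.3]
force: [-0.0, -0.3, -0.2]
gripper_width: 56.7
```

>>> arm_command:
  series: [0,0,0,0,0,0,0,0,0,0,0,0,0,0,0,0,0,0,0,0,0,0,0,0,0,0,0,0,0,0]
  hand: 0.25

```text
time_s: 17.95
ee_pos: [367.6, -320.0, -18.5]
ee_rot: [180.0, 0.1, 100.3]
force: [-0.9, -0.2, 5.2]
gripper_width: 35.5
```

>>> arm_command:
  series: [0,0,0.08,0,0,0,0,0,0.09,0,0,0,0,0,0.055,0,0,0,0.0392,0.084,0,0,0,-0.15,0.0392,0.084,0,0,0,-0.15,0.0392,0.084,0,0,0,-0.15,0.0392,0.084,0,0,0,-0.026,0.0392,0.084,0,0,0,0,0.0392,0.084,0,0,0,0,0.0392,0.084,0,0,0,0,0.0392,0.084,0,0,0,0,0.0392,0.084,0,0,0,0,0.0392,0.084,0,0,0,0,0.0392,0.084,0,0,0,0,0.0392,0.084,0,0,0,0,0.0392,0.084,0,0,0,0,0,0,0,0,0,0,0,0,0,0,0,0]
  newtons: 35

```text
time_s: 19.45
ee_pos: [568.8, 113.0, 70.0]
ee_rot: [-180.0, 0.0, 80.2]
force: [0.2, 0.0, -1.7]
gripper_width: 35.7
```

```bash
sed -i 's/(270,120,400,220)/(240,110,370,210)/;s/(290,140,400,220)/(260,130,370,210)/' look.py; python3 look.py q1; python3 -c "
from h import *
s=env.state();print(s['ee_pos'],s['ee_rot'])"
```

```text
[567.64927886 110.84211695  70.09759996] [-1.79897650e+02  6.14376290e-02  7.99972658e+01]
```

View pics/q1top.png

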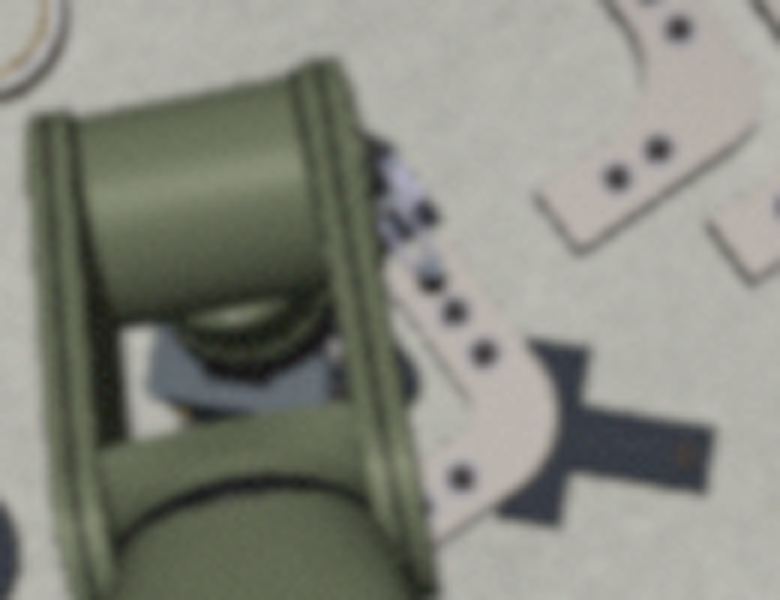

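View pics/q1side.png

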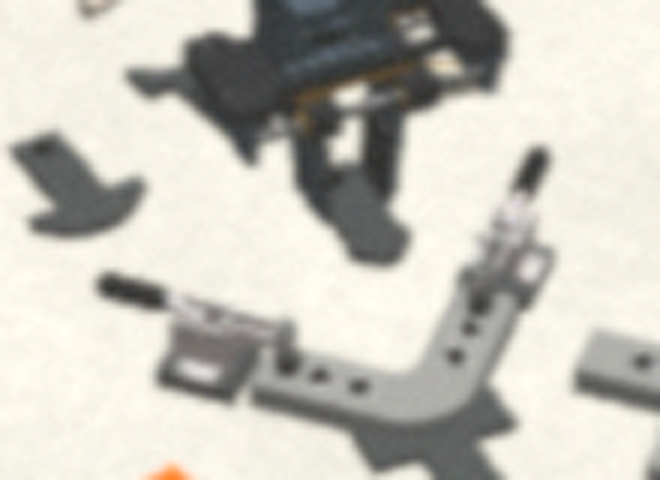

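The side view shows nose15 held above the space between the clamps, pointing at the fillet. Lowering it in stages.

>>> arm_command:
  series: [0.009,0.0135,-0.03,0,0,-0.024,0,0,-0.08,0,0,0,0,0,-0.05,0,0,0,0,0,0,0,0,0]

```text
time_s: 19.88
ee_pos: [567.9, 114.5, 2.8]
ee_rot: [-179.5, 0.2, 78.8]
force: [-1.4, -0.4, -2.2]
gripper_width: 35.4
```

```bash
python3 look.py q2; python3 -c "
from h import *
s=env.state();print(s['ee_pos'],s['ee_rot'])"
```

```text
[571.64040558 115.49738161   6.60919373] [-1.79918263e+02  3.96509732e-02  7.88073624e+01]
```

View pics/q2side.png

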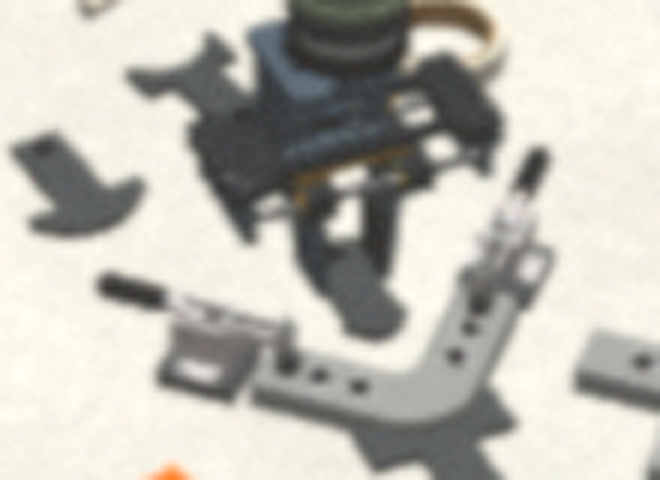

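>>> arm_command:
  series: [0,0,-0.04,0,0,0,0,0,-0.018,0,0,0,0,0,-0.005,0,0,0,0,0,0,0,0,0,0,0,0,0,0,0]

```text
time_s: 20.4
ee_pos: [572.9, 116.8, -17.6]
ee_rot: [179.9, -0.0, 78.9]
force: [-0.4, -0.4, -2.1]
gripper_width: 35.1
```

>>> arm_command:
  series: [0,0,-0.0025,0,0,0,0,0,0,0,0,0,-0.0068,-0.0255,0,0,0,0,-0.0068,-0.0255,0,0,0,0,0,0,0,0,0,0,0,0,0,0,0,0,0,0,0,0,0,0]

```text
time_s: 20.98
ee_pos: [567.2, 94.7, -18.5]
ee_rot: [179.9, 0.1, 78.9]
force: [0.2, -3.4, 7.0]
gripper_width: 35.1
```

>>> arm_command:
  series: [0,0,0,0,0,0,0,0,0,0,0,0,0,0,0,0,0,0,0,0,0,0,0,0]
  hand: 0.6

```text
time_s: 21.32
ee_pos: [566.4, 96.2, -19.9]
ee_rot: [-179.9, 0.0, 78.9]
force: [0.3, 0.1, -0.5]
gripper_width: 54.7
```

>>> arm_command:
  series: [0,0,0.05,0,0,0,0,0,0.03,0,0,0,0.0134,0.068,0,0,0,0,0.0134,0.068,0,0,0,0,0,0,0,0,0,0,0,0,0,0,0,0,0,0,0,0,0,0,0,0,0,0,0,0]
  hand: 0

```text
time_s: 21.98
ee_pos: [577.0, 150.0, 12.1]
ee_rot: [-179.9, 0.0, 78.9]
force: [0.7, -0.2, 0.5]
gripper_width: 4.1
```

```bash
python3 look.py q3; python3 -c "
from h import *
s=env.state();print(s['ee_pos'],s['ee_rot'],s['force'])"
```

```text
[577.2732144  149.9268879   12.31292312] [-1.79966906e+02  2.55743693e-02  7.88497224e+01] [ 0.26137658  0.25647527 -0.24685794]
```

View pics/q3top.png

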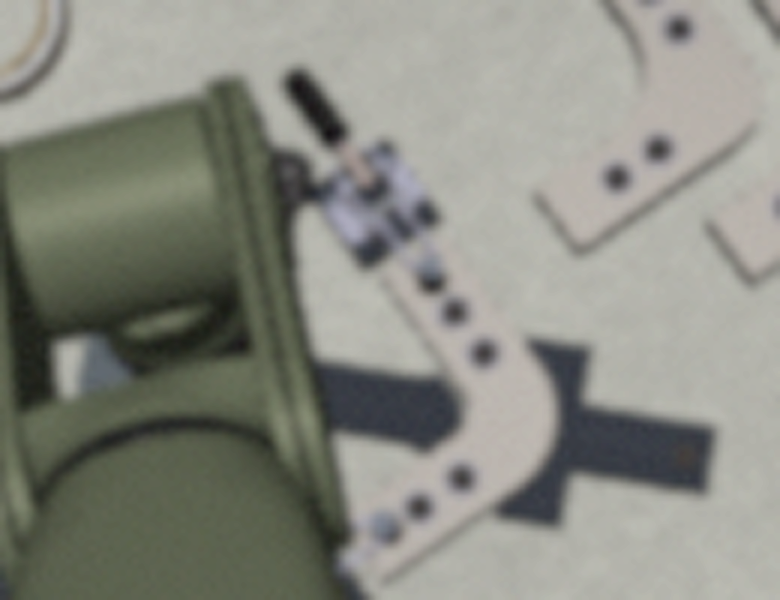

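View pics/q3side.png

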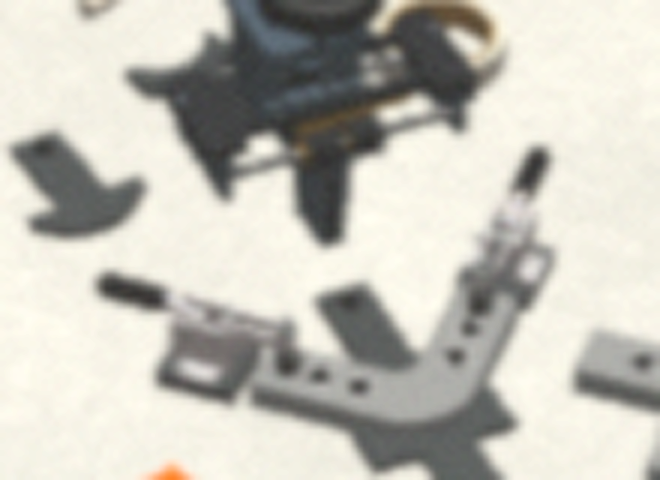

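The nose leaf is near the fillet, with the closed fingers behind its rear end. Lowering and pushing.

>>> arm_command:
  series: [0.001,0,-0.05,0,0,0,0,0,-0.03,0,0,0,0,0,0,0,0,0,-0.0045,-0.0245,0,0,0,0,0,0,0,0,0,0,0,0,0,0,0,0]

```text
time_s: 22.58
ee_pos: [576.2, 140.2, -18.9]
ee_rot: [180.0, -0.0, 78.8]
force: [-0.1, 0.7, 0.4]
gripper_width: 0.6
```

>>> arm_command:
  series: [-0.001,-0.005,0,0,0,0,0,0,0,0,0,0,0,0,0,0,0,0]

```text
time_s: 22.83
ee_pos: [575.9, 138.9, -19.1]
ee_rot: [180.0, -0.0, 78.9]
force: [0.8, 0.2, 0.0]
gripper_width: 0.2
```

>>> arm_command:
  series: [-0.001,-0.005,0,0,0,0,0,0,0,0,0,0,0,0,0,0,0,0]

```text
time_s: 23.08
ee_pos: [575.6, 137.1, -19.3]
ee_rot: [180.0, -0.0, 78.9]
force: [-0.9, 0.3, 0.6]
gripper_width: 0.4
```

>>> arm_command:
  series: [-0.001,-0.005,0,0,0,0,0,0,0,0,0,0,0,0,0,0,0,0]

```text
time_s: 23.33
ee_pos: [575.8, 135.8, -19.3]
ee_rot: [179.9, -0.1, 78.9]
force: [1.7, 5.0, 0.5]
gripper_width: 0.4
```

>>> arm_command:
  series: [-0.001,-0.005,0,0,0,0,0,0,0,0,0,0,0,0,0,0,0,0]

```text
time_s: 23.58
ee_pos: [575.9, 135.7, -19.1]
ee_rot: [179.9, -0.3, 78.8]
force: [1.8, 11.2, 0.3]
gripper_width: 0.3
```

>>> arm_command:
  series: [-0.001,-0.005,0,0,0,0,0,0,0,0,0,0,0,0,0,0,0,0]

```text
time_s: 23.83
ee_pos: [576.1, 135.6, -18.8]
ee_rot: [179.8, -0.5, 78.7]
force: [2.8, 16.8, -0.1]
gripper_width: 0.3
```

The nose leaf is home: the force climbed to 17 N with no movement. Backing off, lifting clear and moving aside for a final check.

>>> arm_command:
  series: [0.01,0.048,0,0,0,0,0.002,0.012,0,0,0,0,0,0,0.1,0,0,0,0,0,0.1,0,0,0,0,0,0.1,0,0,0,-0.06,0.075,0,0,0,0,-0.06,0.075,0,0,0,0,-0.06,0.075,0,0,0,0,-0.06,0.075,0,0,0,0,-0.06,0.075,0,0,0,0,-0.06,0.075,0,0,0,0,-0.06,0.075,0,0,0,0,-0.06,0.075,0,0,0,0,0,0,0,0,0,0,0,0,0,0,0,0]

```text
time_s: 25.08
ee_pos: [385.7, 395.1, 100.1]
ee_rot: [180.0, 0.1, 79.1]
force: [0.7, -0.0, 0.3]
gripper_width: 0.5
```

Run:
```python
from m import *
F=[]
for i in range(10): d=grab_frame('top');F.append(d['frame'].astype(float))
d['frame']=np.mean(F,0);np.savez('top.npz',**d)
f=d['frame'][:,:,::-1]
cv2.imwrite('pics/f1.png',np.clip(1.6*cv2.resize(f[120:230,260:380],None,fx=5.4,fy=5.4,interpolation=cv2.INTER_CUBIC),0,255).astype('uint8'))
cv2.imwrite('pics/f1full.png',f)
s=shot('side');cv2.imwrite('pics/f1side.png',np.clip(1.6*cv2.resize(s['frame'][130:215,260:370,::-1].astype(float),None,fx=6,fy=6,interpolation=cv2.INTER_CUBIC),0,255).astype('uint8'))
O=np.array([541.9,-33.3]);y=np.radians(78.9);u=np.array([np.cos(y),np.sin(y)])
for cx,cy,o,yy,L in((346,186,O-23.4*u,y,87),None or (0,0,O+115.1*u,y+np.pi,37.3)):
    if cx==0: cx,cy=[int(round(v)) for v in proj(d,(*(O+125*u),8))];print(cx,cy)
    o,yaw=fine(d,cx,cy,o,yy,28 if L==87 else 24)
    print('arc in bracket',(o+L*np.array([np.cos(yaw),np.sin(yaw)])-O)@np.c_[u,[-u[1],u[0]]])
print(env.state()['time_s'],env.state()['ee_pos'],env.state()['force'])
```

```text
origin [537.5 -55.7] yaw 79.12 tangw 34.88 slopes 0.005789419932344051 headx 64.56900224785046 heady -47.643246104950975 47.34263520433588
arc in bracket [64.1783466   0.36310532]
298 176
origin [563.4  77.8] yaw 259.08 tangw 34.92 slopes 0.016683400749996795 headx 49.204948853770254 heady -19.815017675411145 21.53125644191753
arc in bracket [75.84930892  0.20704984]
25.6333 [387.37630579 394.6018364  100.52926855] [-0.7685926  -0.13231264 -0.52273515][ WARN:0@13.657] global loadsave.cpp:1063 imwrite_ Unsupported depth image for selected encoder is fallbacked to CV_8U.
```

View pics/f1.png

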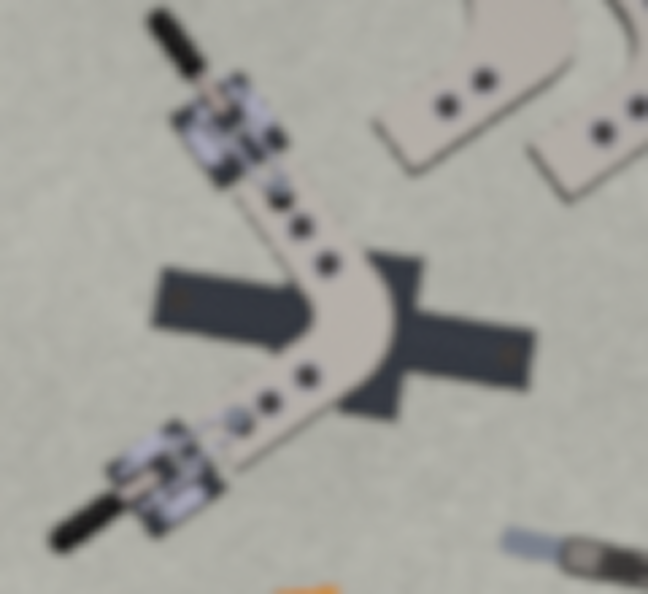

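View pics/f1side.png

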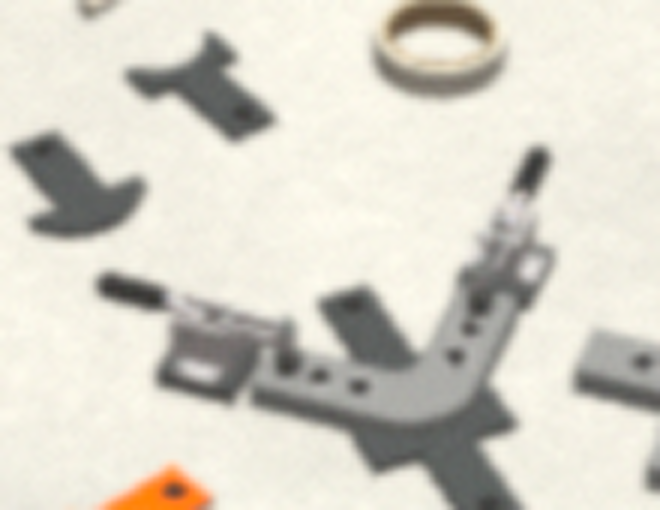

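View pics/f1full.png

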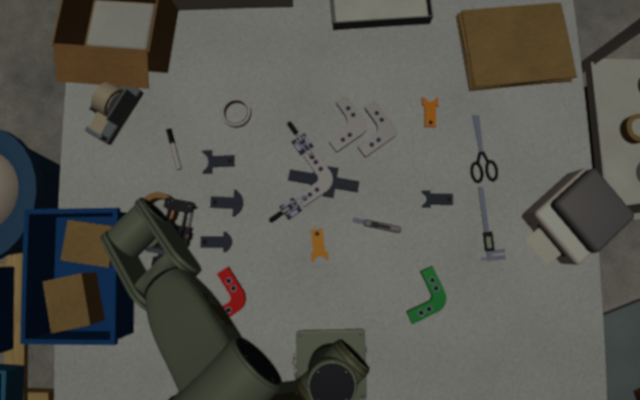

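Both leaves look home. The nose measures a little long in the top view (75.8 against 77.8), so I'll cross-check flatness and position with the side camera.

Run:
```python
from m import *
s=load('side');t=load('top')
O=np.array([541.9,-33.3]);y=np.radians(78.9);u=np.array([np.cos(y),np.sin(y)]);n=np.array([-u[1],u[0]])
f=np.clip(1.8*cv2.resize(s['frame'][160:225,300:380,::-1].astype(float),None,fx=9,fy=9,interpolation=cv2.INTER_CUBIC),0,255).astype('uint8').copy()
g=np.clip(1.8*cv2.resize(t['frame'][155:205,275:375,::-1].astype(float),None,fx=8,fy=8,interpolation=cv2.INTER_CUBIC),0,255).astype('uint8').copy()
for o,d in((O-23.4*u,1),(O+115.1*u,-1)):
  for a,b in((-40,18),(-40,-18),(10,18),(10,-18)):
    X=(*(o+d*a*u+b*n),8)
    p=proj(s,X);cv2.circle(f,(int((p[0]-300+.5)*9),int((p[1]-160+.5)*9)),2,(0,0,255),-1)
    p=proj(t,X);cv2.circle(g,(int((p[0]-275+.5)*8),int((p[1]-155+.5)*8)),2,(0,0,255),-1)
for q in ((0,0),):
  pass
cv2.imwrite('pics/z1.png',f);cv2.imwrite('pics/z2.png',g)
```

```text
(no output)
```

View pics/z1.png

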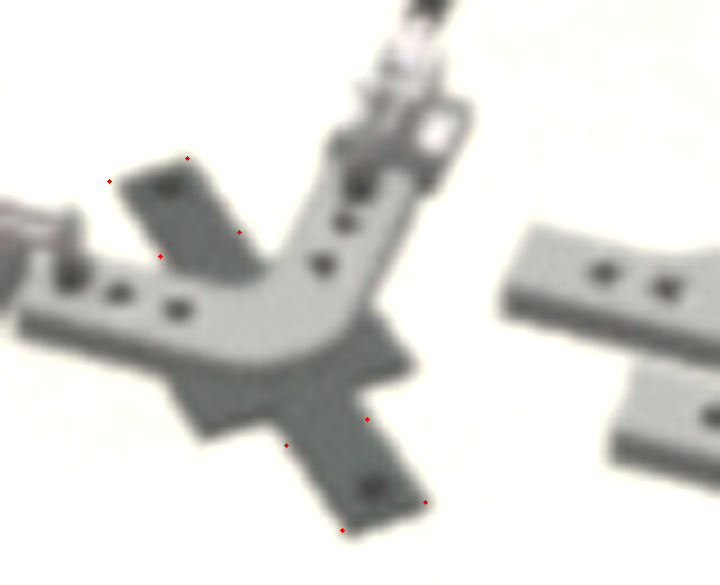

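View pics/z2.png

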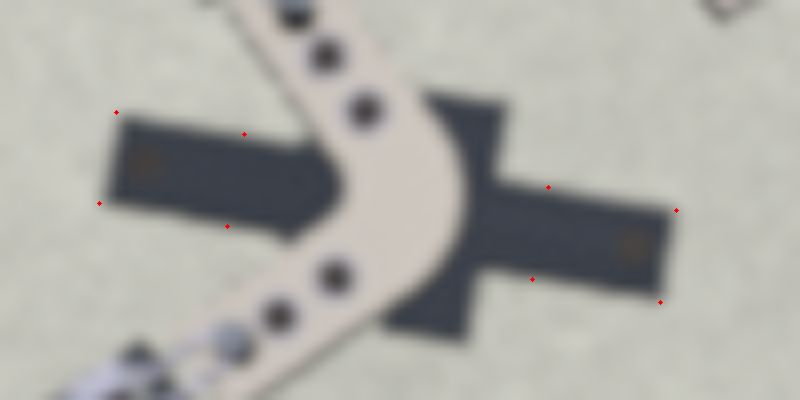

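Both leaves lie flat and flush. Any mismatch puts the nose deeper, which contact rules out, so it is camera bias. The bystanders haven't moved, so I'm handing in.

Run:
```python
from workcell import env
print(env.job_done(),env.state()['time_s'])
```

```text
the job is handed in; nothing more can be done
the job is handed in; nothing more can be done
```

Both leaves are on the clamped bracket and the job is handed in at about 26 s. No verdict was reported, so the result rests on my own checks.

**What I did:** The clamped bracket is bracket_c (outside radius 45 mm, fillet 15 mm). I carried hollow45 to the outside corner and nose15 to the fillet. I released each one just short, then pushed it squarely home from its rear with closed fingers. Each push ended in a hard stop (21 N for the hollow leaf, 17 N for the nose). I then moved the arm clear.

**Last checks:**

| Leaf | Arc centre along / across bisector (mm) | Nominal (mm) | Axis error |
|---|---|---|---|
| hollow45 | 64.2 / 0.4 | 63.6 / 0 | 0.2° |
| nose15 | 75.8 / 0.2 | 77.8 / 0 | 0.2° |

Both camera views show the leaves lying flat with no visible gap. In the last full top picture the scissors, caliper, knife, marker and white tape look unmoved, while the brown roll is partly hidden behind the arm. I compared the tools by eye and did not measure them.

**What disagreed:**
- **nose15 position:** it reads about 2 mm too deep, close to the 2.5 mm limit. A leaf can't sit deeper than contact, so I put this down to camera edge bias. Where the pushing fingers stopped points the other way, if anything.
- **Fingertip height:** the tips touched the leaf with the reported TCP 22 mm below them, though the text puts the tips 11 mm ahead of it. My first grasp of hollow45 closed on air above the leaf. I felt down to contact, leaving the leaf where it lay, and used that height from then on.

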